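Unstack the washed seasoning shakers onto their mats

ROBOT

A 7-joint arm with a two-finger parallel gripper is mounted at the origin on the work surface. World frame = base frame: x ahead of the robot, y to its left, z up, the work surface at z = 0. Lengths are in m, angles in rad, forces in N, time in s.
With the tool pointing down it reaches from about 0.4 to 0.85 m from the base axis. Payload 4.5 kg.
Tool frame: the origin (TCP) lies on the centre line of the jaws, within the pads' length; the fingertips stand 25 mm ahead of it and the grasp point (between the pads) lies 6 mm ahead of it; z points along the fingers, y is the direction in which the jaws open and shut (so a half turn about z gives the same grasp; the last joint's range is limited). The gripper opens to 88 mm and grips with 3 to 60 N. Pads are 18 mm wide; open, the fingers measure 123 mm over their backs; the gripper's body (75 mm by 187 mm) begins 45 mm behind the grasp point.
Start: joints at [-1.271, 0.689, -0.195, 1.565, 0.157, 0.902, -0.215], TCP at [0.164, 0.603, 0.264] pointing down, gripper open.
Joint ranges: [-3.01, 3.01], [-0.46, 2.08], [-1.47, 1.51], [0.13, 2.56], [-1, 4.14], [0.04, 2.09], [-2.66, 2.66]. Speed limits (rad/s): [2.57, 2.57, 3.14, 3.14, 3.14, 3.14, 3.14].

INTERFACE

Orientations are given as a unit quaternion [x, y, z, w].
In Python, from plant import r, eyes gives the robot as it stands.
- The arm moves only by the tool servo_tool, never from a script. Its argument "deltas" is a list of rows, each an object of numbers: "dx", "dy", "dz": the shift along the tool's x, y, z in units of 60 mm (1.0 is 60 mm); "ax", "ay", "az": the turn, a rotation vector about the tool's x, y, z in units of 6 degrees (1.0 is 6 degrees); "hand": the finger opening in mm, from 0 to 88.1. A call has 1 to 10 rows; each row is the pose to reach, as a shift and turn from the pose commanded when the call began, along the tool's axes at that moment; what a row does not reach only later rows make up. A row lasts 1/8 s, in which the tool goes at most 62.5 mm and 10.7 degrees, less where a joint would pass 70% of its speed; a pose out of reach is approached as far as the arm can. A call with a gripper value outside its range is refused whole. The fingers move at their own pace and stop on an object; "newtons" is the grip in N (left out, the last holds). Time passes only in rows, so rows that repeat a pose let the fingers close. It gives the time, the measured TCP pose, the force and the opening at its end, in the units of the state.
- r.get_state(): the state, without advancing time (a new reading comes with each control period).
- eyes.snapshot(name): name is "scene" or "side" or "wrist"; returns (picture, depth): 420x560x3 uint8, red, green, blue; 420x560 float32, m along the optical axis (not along the pixel's ray), 0 where there is no reading.
- eyes.camera_model(name): a dict with "fx", "fy", "cx", "cy" (pixels), "pose" (4x4, takes a point from camera to world coordinates). Camera axes: x right, y up, looking along -z (the intrinsics and any distortion apply to the point x, -y, -z); pixel columns grow to the right and rows downward; lengths in m; the calibration is good to about 2 mm. A picture is of the moment at which its call begins: read the wrist's pose just before it. camera_model takes no time and is no camera call; for the wrist camera it gives the pose at the moment of the call.
- r.finish_job(): hands the job in, once; it reports no verdict.
The state is a dict: "clock": time; "q": joint angles; "qd": joint speeds; "joint_torque": joint torques, N m; "tool_pos": TCP position; "eef_rot": TCP orientation; "contact_force": force on the tool from outside, world axes, zero at the start; "moment": the same for the moment, N m; "opening": opening from 0.0 (shut) to 1.0 (fully open).
Only numpy, scipy, OpenCV 4.12 (cv2) and the standard library are available. Lean on these libraries where they do the work, as an engineer would, in place of code of your own. Each camera call takes 0.05 s, during which the arm holds its last target.

TASK

Four washed seasoning shakers are piled in two stacks on the wash-up bench. Take the stacks apart and stand each shaker upright in the middle of the black rubber mat that has its shape and size (big round, small round, square, oblong), with the sides of the square and the oblong one in line with those of their mats. Set them down rather than dropping or tipping them, and leave the small amber bottle and the steel cup standing where they are.

Things in the scene. Friction and masses are not known exactly. Their poses are not given: they have to be found in the camera images.
- big_round_center (a point): White plastic seasoning shaker with a flat perforated steel lid set inside its white rim, straight-sided and flat on top and underneath, round, 64 mm diameter, 50 mm high, about 0.22 kg. It stands on the bench at the start (z = 0), as the lower one of a stack of two; one of the two small shakers (oblong or small round, no telling which) stands on its lid. This point is its centre, half-way up; z is up along its height.
- square_center (a point): White plastic seasoning shaker with a flat perforated steel lid set inside its white rim, straight-sided and flat on top and underneath, square, 56 x 56 mm, 50 mm high, about 0.22 kg. It stands on the bench at the start (z = 0), as the lower one of a stack of two; one of the two small shakers (oblong or small round, no telling which) stands on its lid. This point is its centre, half-way up; z is up along its height. x and y run parallel to its sides.
- small_round_center (a point): White plastic seasoning shaker with a flat perforated steel lid set inside its white rim, straight-sided and flat on top and underneath, round, 46 mm diameter, 42 mm high, about 0.12 kg. At the start it stands loose on the lid of one of the two large shakers (either one), as the upper one of a stack of two. This point is its centre, half-way up; z is up along its height.
- oblong_center (a point): White plastic seasoning shaker with a flat perforated steel lid set inside its white rim, straight-sided and flat on top and underneath, oblong, 60 mm long (along its x) by 38 mm wide (along its y), 42 mm high, about 0.13 kg. At the start it stands loose on the lid of one of the two large shakers (either one), as the upper one of a stack of two. This point is its centre, half-way up; z is up along its height.
- mat_big_round: Mat of the big round shaker. Flat black rubber mat, 4 mm thick, fixed to the bench, round, 88 mm diameter. Its origin is the centre of its underside, at bench height; z is up.
- mat_square: Mat of the square shaker. Flat black rubber mat, 4 mm thick, fixed to the bench, square, 80 x 80 mm, sides along its x and y. Its origin is the centre of its underside, at bench height; z is up.
- mat_small_round: Mat of the small round shaker. Flat black rubber mat, 4 mm thick, fixed to the bench, round, 64 mm diameter. Its origin is the centre of its underside, at bench height; z is up.
- mat_oblong: Mat of the oblong shaker. Flat black rubber mat, 4 mm thick, fixed to the bench, oblong, 86 mm long (along its x) by 62 mm wide (along its y). Its origin is the centre of its underside, at bench height; z is up.
- dropper: Small loose amber glass bottle with a white cap, 38 mm diameter, 72 mm high, standing among the shakers and mats; to be left standing. Origin: centre of its underside.
- sauce_cup: Small loose open steel cup, 48 mm diameter at the rim, 34 mm high, standing among the shakers and mats; to be left standing. Origin: centre of its underside.
Things that resemble listed ones, but are neither listed nor needed, are in the scene too. What is shaped like the mat_square but green or pink is not meant.

How it is judged:
By the outcome, as a careful person would: the job done as asked, in the order asked, and still so for the second after the job is handed in, with the robot touching nothing.
It also fails if it takes over 120 s, if anything falls off the work surface, if the arm or the gripper's body presses on something with over 40 N, if the wrist force passes 120 N, or if a joint passes its speed limit or range.

## Working session

There is one attempt and no reset: what is moved stays moved. The work goes in short steps, Python scripts to look and compute and a tool call to move; the robot and the scene stay as the last step left them, time stands still between calls to the robot, and variables do not carry over. Pictures are saved under pics/ and viewed, and the job is handed in when it is done.

Besides the shell and the picture viewer there is one more tool, called after "Call:" by a JSON object that holds its "api" and its "payload". servo_tool: Moves the arm, as the interface text tells. Its arguments: {"type":"object","properties":{"deltas":{"type":"array","items":{"type":"object","properties":{"dx":{"type":"number"},"dy":{"type":"number"},"dz":{"type":"number"},"ax":{"type":"number"},"ay":{"type":"number"},"az":{"type":"number"},"hand":{"type":"number"}}}},"newtons":{"type":"number"}},"required":["deltas"]}

```bash
ls; mkdir -p pics; python3 - <<'E'
from plant import r, eyes
import cv2,numpy as np
s=r.get_state();print({k:np.round(v,3) for k,v in s.items()})
for n in ["scene","side","wrist"]:
    m=eyes.camera_model(n);p,d=eyes.snapshot(n)
    np.savez(f"pics/{n}0.npz",p=p,d=d,**{k:np.array(v) for k,v in m.items()})
    cv2.imwrite(f"pics/{n}0.png",p[:,:,::-1]);print(n,{k:np.round(v,3) for k,v in m.items()})
E
```

```text
pics
{'clock': np.float64(0.0), 'q': array([-1.271,  0.69 , -0.194,  1.566,  0.157,  0.903, -0.215]), 'qd': array([ 0.   , -0.001, -0.001,  0.001,  0.   , -0.   , -0.001]), 'joint_torque': array([ 0.0000e+00, -5.2757e+01, -1.2670e+00, -1.5343e+01, -5.3000e-02,
        7.0000e-03,  0.0000e+00]), 'tool_pos': array([0.164, 0.602, 0.263]), 'eef_rot': array([ 0.132,  0.991, -0.001, -0.   ]), 'contact_force': array([-0.647, -0.326, -0.067]), 'moment': array([-0.029,  0.029,  0.007]), 'opening': np.float64(0.999)}
scene {'fx': np.float64(462.575), 'fy': np.float64(462.575), 'cx': np.float64(277.886), 'cy': np.float64(210.692), 'pose': array([[ 0.251, -0.568,  0.784,  1.267],
       [ 0.968,  0.137, -0.211, -0.215],
       [ 0.012,  0.812,  0.584,  0.65 ],
       [ 0.   ,  0.   ,  0.   ,  1.   ]])}
side {'fx': np.float64(418.119), 'fy': np.float64(418.119), 'cx': np.float64(265.059), 'cy': np.float64(210.837), 'pose': array([[ 0.731,  0.345, -0.588, -0.012],
       [-0.682,  0.398, -0.614, -0.498],
       [ 0.023,  0.85 ,  0.526,  0.513],
       [ 0.   ,  0.   ,  0.   ,  1.   ]])}
wrist {'fx': np.float64(346.103), 'fy': np.float64(346.103), 'cx': np.float64(279.96), 'cy': np.float64(211.807), 'pose': array([[ 0.264, -0.914, -0.307,  0.084],
       [ 0.965,  0.25 ,  0.085,  0.623],
       [-0.001, -0.319,  0.948,  0.383],
       [ 0.   ,  0.   ,  0.   ,  1.   ]])}
```

View pics/scene0.png

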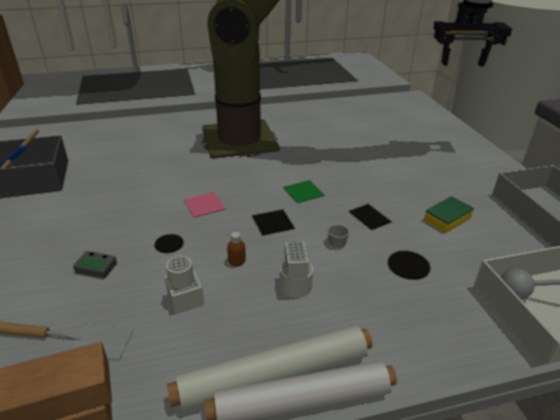

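View pics/side0.png

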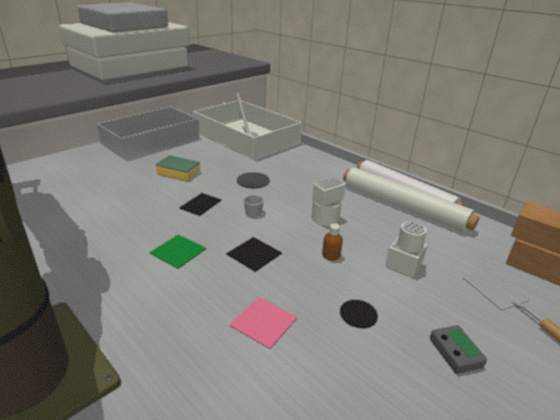

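View pics/wrist0.png

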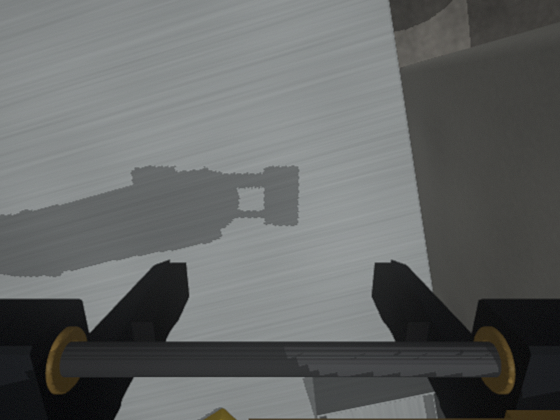

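```bash
cat > h.py <<'E'
import numpy as np,cv2
def load(f):
    z=np.load(f);return z
def cloud(z):
    d=z['d'];v,u=np.mgrid[:d.shape[0],:d.shape[1]]
    P=np.stack([(u-z['cx'])/z['fx']*d,-(v-z['cy'])/z['fy']*d,-d],-1)
    W=P@z['pose'][:3,:3].T+z['pose'][:3,3]
    W[d==0]=np.nan
    return W
def rays(z,uv,h):
    uv=np.asarray(uv,float)
    D=np.stack([(uv[:,0]-z['cx'])/z['fx'],-(uv[:,1]-z['cy'])/z['fy'],-np.ones(len(uv))],-1)@z['pose'][:3,:3].T
    o=z['pose'][:3,3];t=(h-o[2])/D[:,2]
    return o+D*t[:,None]
def snap(name,f):
    from plant import r,eyes
    m=eyes.camera_model(name);p,d=eyes.snapshot(name)
    np.savez(f"pics/{f}.npz",p=p,d=d,**{k:np.array(v) for k,v in m.items()})
    cv2.imwrite(f"pics/{f}.png",p[:,:,::-1])
    return np.load(f"pics/{f}.npz")
E
python3 - <<'E'
from h import *
for n in ["scene","side"]:
    z=load(f"pics/{n}0.npz");W=cloud(z);p=z['p'].astype(int)
    print(n,"table z",[np.round(W[v,u],4) for v,u in ([(240,320),(320,230)] if n=="scene" else [(220,300),(300,210)])])
    black=(p.max(-1)<60)&(np.abs(W[...,2])<.02)&(W[...,0]>.25)
    k,l,st,c=cv2.connectedComponentsWithStats(black.astype(np.uint8))
    for i in range(1,k):
        if st[i,4]<200: continue
        m=(l==i).astype(np.uint8)
        cn,_=cv2.findContours(m,cv2.RETR_EXTERNAL,cv2.CHAIN_APPROX_NONE)
        pts=rays(z,cn[0][:,0],.004)[:,:2]*1000
        (cx,cy),(w,h),a=cv2.minAreaRect(pts.astype(np.float32))
        print(c[i].round(),st[i,4],"rect",np.round([cx,cy,w,h,a],1),'z',np.round(np.nanmedian(W[l==i][:,2]),4),'area',cv2.contourArea(pts.astype(np.float32)))
    # heights
    obj=(W[...,2]>.012)&(W[...,2]<.15)&(W[...,0]>.3)&(W[...,0]<.75)&(np.abs(W[...,1])<.4)
    k,l,st,c=cv2.connectedComponentsWithStats(obj.astype(np.uint8))
    for i in range(1,k):
        if st[i,4]<60: continue
        w=W[l==i];mx=np.nanpercentile(w[:,2],98)
        t=w[w[:,2]>mx-.006]
        print('obj',c[i].round(),st[i,4],'zmax',mx.round(4),'top',np.nanmean(t,0).round(4),np.ptp(t[:,:2],axis=0).round(3))
E
```

```text
scene table z [array([5.242e-01, 8.190e-02, 2.000e-04]), array([ 7.021e-01, -1.499e-01,  6.000e-04])]
[526. 219.] 509 rect [5.532e+02 5.774e+02 2.282e+02 2.680e+01 2.000e-01] z 0.0115 area 4073.955266075209
[370. 216.] 559 rect [471.9 222.2  85.5  61.9  16.8] z 0.0036 area 4880.486622665776
[273. 222.] 701 rect [438.9  -4.8  80.   78.3   5.1] z 0.0038 area 5760.009477861278
[168. 243.] 421 rect [ 459.9 -243.    57.8   62.5   85. ] z 0.004 area 2830.498693898786
[409. 265.] 935 rect [647.  232.6  83.3  86.7  62.1] z 0.0038 area 5618.814552081283
[ 96. 270.] 293 rect [ 511.9 -390.1   56.3   80.8    7.9] z 0.0118 area 1406.1099629825912
obj [441. 215.] 592 zmax 0.0337 top [0.5307 0.3736 0.0314] [0.081 0.06 ]
obj [337. 233.] 339 zmax 0.035 top [0.5393 0.1139 0.0326] [0.047 0.047]
obj [235. 248.] 449 zmax 0.0727 top [ 0.5499 -0.1107  0.0708] [0.018 0.018]
obj [295. 268.] 1399 zmax 0.0932 top [ 0.6506 -0.0141  0.0912] [0.063 0.046]
obj [100. 263.] 456 zmax 0.025 top [ 0.5077 -0.3797  0.0223] [0.069 0.048]
obj [182. 282.] 1513 zmax 0.0933 top [ 0.6327 -0.2262  0.0914] [0.047 0.044]
obj [494
[... 233 characters left out ...]
82
[254. 254.] 914 rect [431.8  -6.1  76.9  76.9   4.9] z 0.0038 area 5550.319254279884
[358. 314.] 761 rect [ 453.1 -244.2   58.9   59.1   48.2] z 0.004 area 2745.11595638399
obj [249. 143.] 402 zmax 0.0689 top [0.7328 0.3573 0.0667] [0.022 0.072]
obj [184. 167.] 418 zmax 0.0328 top [0.5228 0.3733 0.0308] [0.083 0.058]
obj [328. 199.] 1167 zmax 0.0925 top [ 0.6409 -0.0154  0.0907] [0.063 0.048]
obj [254. 203.] 295 zmax 0.0342 top [0.5383 0.1151 0.0318] [0.048 0.047]
obj [409. 246.] 1452 zmax 0.0926 top [ 0.6249 -0.2271  0.0909] [0.047 0.045]
obj [333. 241.] 498 zmax 0.0723 top [ 0.5449 -0.1107  0.0708] [0.02  0.018]
obj [451. 340.] 858 zmax 0.0247 top [ 0.5002 -0.3801  0.0223] [0.067 0.05 ]
```

Call:
{"api": "servo_tool", "payload": {"deltas": [{"dx":-0.9,"dy":-1.0,"dz":-0.2,"az":-0.25},{"dx":-1.8,"dy":-1.9,"dz":-0.4,"az":-0.5},{"dx":-2.5,"dy":-2.6,"dz":-0.6,"az":-0.75},{"dx":-3.2,"dy":-3.3,"dz":-0.8,"az":-1},{"dx":-3.9,"dy":-4.0,"dz":-1.0,"az":-1.25},{"dx":-4.6,"dy":-4.7,"dz":-1.2,"az":-1.5},{"dx":-5.3,"dy":-5.4,"dz":-1.4,"az":-1.75},{"dx":-6,"dy":-6.1,"dz":-1.6,"az":-2},{"dx":-6.7,"dy":-6.8,"dz":-1.6,"az":-2.25},{"dx":-7.2,"dy":-7.4,"dz":-1.6,"az":-2.5}]}}

```text
schema error: expected keys dx, dy, dz, ax, ay, az, hand
```

Call:
{"api": "servo_tool", "payload": {"deltas": [{"dx":-1.0,"dy":-1.0,"dz":-0.2,"ax":0,"ay":0,"az":-0.3,"hand":88},{"dx":-2.0,"dy":-2.0,"dz":-0.5,"ax":0,"ay":0,"az":-0.6,"hand":88},{"dx":-9.3,"dy":-9.6,"dz":-1.6,"ax":0,"ay":0,"az":-2.5,"hand":88},{"dx":-9.3,"dy":-9.6,"dz":-1.6,"ax":0,"ay":0,"az":-2.5,"hand":88},{"dx":-9.3,"dy":-9.6,"dz":-1.6,"ax":0,"ay":0,"az":-2.5,"hand":88},{"dx":-9.3,"dy":-9.6,"dz":-1.6,"ax":0,"ay":0,"az":-2.5,"hand":88},{"dx":-9.3,"dy":-9.6,"dz":-1.6,"ax":0,"ay":0,"az":-2.5,"hand":88},{"dx":-9.3,"dy":-9.6,"dz":-1.6,"ax":0,"ay":0,"az":-2.5,"hand":88},{"dx":-9.3,"dy":-9.6,"dz":-1.6,"ax":0,"ay":0,"az":-2.5,"hand":88},{"dx":-9.3,"dy":-9.6,"dz":-1.6,"ax":0,"ay":0,"az":-2.5,"hand":88}]}}

```text
clock: 1.4
tool_pos: [0.4646, 0.0583, 0.3399]
eef_rot: [0.002, 1.0, 0.0, 0.0]
contact_force: [0.1, 0.3, -0.2]
opening: 0.997
```

Call:
{"api": "servo_tool", "payload": {"deltas": [{"dx":-1.4,"dy":-2.6,"dz":-0.3,"ax":0,"ay":0,"az":0,"hand":88},{"dx":-1.4,"dy":-2.6,"dz":-0.3,"ax":0,"ay":0,"az":0,"hand":88},{"dx":-1.4,"dy":-2.6,"dz":-0.3,"ax":0,"ay":0,"az":0,"hand":88},{"dx":-1.4,"dy":-2.6,"dz":-0.3,"ax":0,"ay":0,"az":0,"hand":88},{"dx":-1.4,"dy":-2.6,"dz":-0.3,"ax":0,"ay":0,"az":0,"hand":88}]}}

```text
clock: 2.02
tool_pos: [0.5468, -0.0953, 0.3571]
eef_rot: [0.002, 1.0, 0.001, -0.001]
contact_force: [0.3, -0.0, -1.5]
opening: 0.995
```

```bash
python3 - <<'E'
from h import *
from plant import r
s=r.get_state();print(s['tool_pos'],s['eef_rot'],np.abs(s['qd']).max())
z=snap("wrist","w1");print(z['pose'].round(3))
E
```

```text
[ 0.54684173 -0.09528573  0.35710856] [ 1.73590743e-03  9.99998133e-01  5.82180931e-04 -6.17108056e-04] 0.02434060686250907
[[ 0.005 -0.948 -0.318  0.464]
 [ 1.     0.005  0.    -0.096]
 [ 0.001 -0.318  0.948  0.478]
 [ 0.     0.     0.     1.   ]]
```

View pics/w1.png

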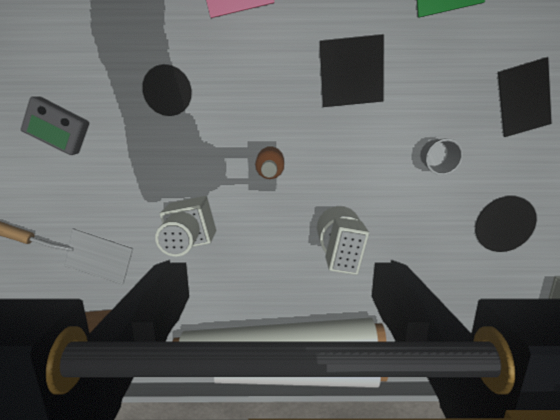

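```bash
cat > mw.py <<'E'
from h import *
import sys
def mats(z,vmax=260,thr=60):
    W=cloud(z);p=z['p'].astype(int)
    black=(p.max(-1)<thr)&(np.abs(W[...,2]-.004)<.006); black[vmax:]=0
    k,l,st,c=cv2.connectedComponentsWithStats(black.astype(np.uint8))
    for i in range(1,k):
        if st[i,4]<600: continue
        cn,_=cv2.findContours((l==i).astype(np.uint8),cv2.RETR_EXTERNAL,cv2.CHAIN_APPROX_NONE)
        pts=(rays(z,cn[0][:,0],.004)[:,:2]*1000).astype(np.float32)
        M=cv2.moments(pts)
        R=cv2.minAreaRect(pts);e,_=cv2.minEnclosingCircle(pts)
        print('mat',c[i].round(),"rect",np.round([*R[0],*R[1],R[2]],1),'mom',np.round([M['m10']/M['m00'],M['m01']/M['m00']],1),'area',M['m00'])
def tops(z,zs,vmax=290,tol=.005):
    W=cloud(z)
    for zt in zs:
        m=(np.abs(W[...,2]-zt)<tol)&(z['p'].min(-1)>0); m[vmax:]=0
        m=cv2.morphologyEx(m.astype(np.uint8),cv2.MORPH_CLOSE,np.ones((3,3)))
        k,l,st,c=cv2.connectedComponentsWithStats(m)
        for i in range(1,k):
            if st[i,4]<150: continue
            cn,_=cv2.findContours((l==i).astype(np.uint8),cv2.RETR_EXTERNAL,cv2.CHAIN_APPROX_NONE)
            pts=(rays(z,cn[0][:,0],zt)[:,:2]*1000).astype(np.float32)
            R=cv2.minAreaRect(pts);M=cv2.moments(pts)
            print('top',zt,c[i].round(),st[i,4],"rect",np.round([*R[0],*R[1],R[2]],1),'mom',np.round([M['m10']/M['m00'],M['m01']/M['m00']],1),'med z',np.nanmedian(W[l==i][:,2]).round(4))
if __name__=="__main__":
    z=load(sys.argv[1]);mats(z);tops(z,[.092,.05,.034,.072])
E
python3 mw.py pics/w1.npz; sed -n 1,5p h.py >/dev/null; python3 - <<'E'
import cv2
im=cv2.imread('pics/w1.png')[185:290,130:400]
cv2.imwrite('pics/w1c.png',cv2.resize(im,None,fx=2.9,fy=2.9,interpolation=cv2.INTER_CUBIC))
E
```

```text
mat [352.  70.] rect [435.4  -4.9  78.5  77.5   5.1] mom [435.3  -4.6] area 5935.0785968140635
mat [525.  97.] rect [468.4 222.6  84.6  62.1  16.3] mom [468.4 222.6] area 5065.838522010017
mat [166.  90.] rect [ 456.9 -242.1   60.6   62.2   82.6] mom [ 456.9 -242.3] area 2946.3727693052497
mat [505. 223.] rect [643.5 232.7  86.9  84.8  47.6] mom [643.7 232.6] area 5723.522381927818
top 0.092 [173. 238.] 1040 rect [ 626.5 -225.3   44.9   44.4   89.7] mom [ 626.8 -225.4] med z 0.0909
top 0.092 [348. 250.] 1373 rect [643.9 -14.4  37.8  59.6  79.8] mom [644.  -14.3] med z 0.0911
top 0.05 [268. 163.] 326 rect [ 545.5 -110.6   31.3   31.4   89.7] mom [ 545.9 -110.8] med z 0.0481
top 0.05 [191. 221.] 644 rect [ 628.5 -223.    55.6   56.    10.3] mom [ 621.1 -212.7] med z 0.0482
top 0.05 [330. 231.] 325 rect [633.  -23.8  31.   64.8  45.2] mom [636.9 -32.3] med z 0.0485
top 0.034 [445. 157.] 358 rect [539.3 113.8  46.4  47.1   7.9] mom [539.3 113.6] med z 0.0329
top 0.034 [194. 212.] 162 rect [ 614.  -213.5   77.4   40.6   56.5] mom [ 613.2 -211.2] med z 0.0343
top 0.072 [268. 169.] 198 rect [ 546.  -109.9   17.9   18.    89.7] mom [ 546.2 -110.4] med z 0.0712
top 0.072 [341. 233.] 153 rect [635.  -25.1  32.6  68.7  47.5] mom [628.3 -18.7] med z 0.0719
```

View pics/w1c.png

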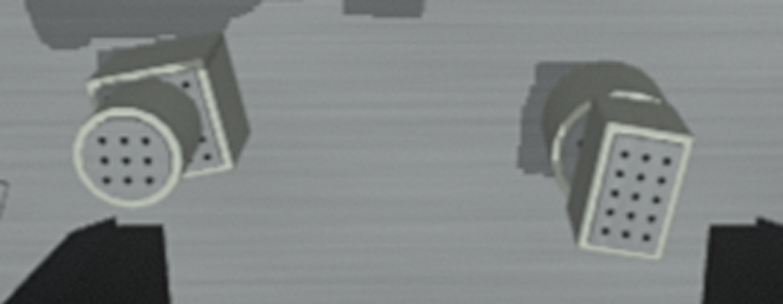

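Call:
{"api": "servo_tool", "payload": {"deltas": [{"dx":-0.8,"dy":0.7,"dz":0.7,"ax":0,"ay":0,"az":0.8,"hand":88},{"dx":-1.61,"dy":1.35,"dz":1.6,"ax":0,"ay":0,"az":1.67,"hand":88},{"dx":-1.61,"dy":1.35,"dz":2.6,"ax":0,"ay":0,"az":1.67,"hand":80},{"dx":-1.61,"dy":1.35,"dz":3.5,"ax":0,"ay":0,"az":1.67,"hand":70},{"dx":-1.61,"dy":1.35,"dz":3.5,"ax":0,"ay":0,"az":1.67,"hand":70},{"dx":-1.61,"dy":1.35,"dz":3.5,"ax":0,"ay":0,"az":1.67,"hand":70}]}}

```text
clock: 2.82
tool_pos: [0.6441, -0.0147, 0.1482]
eef_rot: [0.089, 0.996, 0.0, -0.0]
contact_force: [-0.7, -0.7, 0.2]
opening: 0.792
```

```bash
python3 - <<'E'
from h import *
from plant import r
s=r.get_state();print(s['tool_pos'],s['eef_rot'],np.abs(s['qd']).max(),s['opening'])
z=snap("wrist","w2")
from mw import *
tops(z,[.092])
E
```

```text
[ 0.64414303 -0.0146954   0.14818379] [ 8.87598746e-02  9.96053025e-01  1.54552584e-04 -1.78956719e-04] 0.04707727249213306 0.7917844682539819
top 0.092 [286. 244.] 5985 rect [641.6 -12.2  37.   54.6  79.8] mom [641.9 -12.3] med z 0.0912
```

View pics/w2.png

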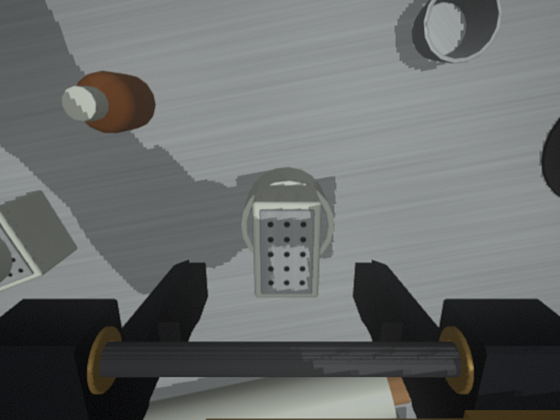

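```bash
python3 - <<'E'
from mw import *
z=load("pics/w2.npz");tops(z,[.091],vmax=330)
print((z['pose'])[:3,3], (z['pose'][:3,0]).round(4))
E
```

```text
top 0.091 [286. 246.] 6410 rect [644.  -12.6  37.3  58.9  79.8] mom [644.2 -12.7] med z 0.0911
[ 0.56283803 -0.00141551  0.26868566] [1.78e-01 9.84e-01 6.00e-04]
```

Call:
{"api": "servo_tool", "payload": {"deltas": [{"dx":0,"dy":0.03,"dz":0.5,"ax":0,"ay":0,"az":0,"hand":70},{"dx":0,"dy":0.03,"dz":1.0,"ax":0,"ay":0,"az":0,"hand":70},{"dx":0,"dy":0.03,"dz":1.15,"ax":0,"ay":0,"az":0,"hand":70},{"dx":0,"dy":0.03,"dz":1.15,"ax":0,"ay":0,"az":0,"hand":50},{"dx":0,"dy":0.03,"dz":1.15,"ax":0,"ay":0,"az":0,"hand":40},{"dx":0,"dy":0.03,"dz":1.15,"ax":0,"ay":0,"az":0,"hand":34},{"dx":0,"dy":0.03,"dz":1.15,"ax":0,"ay":0,"az":0,"hand":30},{"dx":0,"dy":0.03,"dz":1.15,"ax":0,"ay":0,"az":0,"hand":30},{"dx":0,"dy":0.03,"dz":1.15,"ax":0,"ay":0,"az":0,"hand":30}], "newtons": 15}}

```text
clock: 4.0
tool_pos: [0.6454, -0.0134, 0.0796]
eef_rot: [0.089, 0.996, 0.0, 0.001]
contact_force: [-0.3, 0.7, 6.6]
opening: 0.428
```

Call:
{"api": "servo_tool", "payload": {"deltas": [{"dx":0,"dy":0,"dz":-0.2,"ax":0,"ay":0,"az":0,"hand":30},{"dx":0,"dy":0,"dz":-0.7,"ax":0,"ay":0,"az":0,"hand":30},{"dx":0,"dy":0,"dz":-1.2,"ax":0,"ay":0,"az":0,"hand":30},{"dx":0,"dy":0,"dz":-1.2,"ax":0,"ay":0,"az":0,"hand":30}]}}

```text
clock: 4.5
tool_pos: [0.6461, -0.0139, 0.153]
eef_rot: [0.09, 0.996, 0.0, 0.002]
contact_force: [-0.2, -0.2, -2.8]
opening: 0.432
```

```bash
cat > st.py <<'E'
from h import *
from plant import r
from scipy.spatial.transform import Rotation as R
def tool():
    s=r.get_state();M=R.from_quat(s['eef_rot']).as_matrix()
    th=np.degrees(np.arctan2(M[1,1],M[0,1]))
    print('tcp',np.round(s['tool_pos'],4),'theta',round(th,2),'z',M[:,2].round(4),'open',round(s['opening']*88.1,1),'F',np.round(s['contact_force'],1),'t',s['clock'],'qd',np.abs(s['qd']).max().round(3))
    return s,M,th
def go(x,y,zz,theta,s,M,th):
    d=M.T@(np.array([x,y,zz])-s['tool_pos'])/.06
    print('->',(x,y,zz,theta),'units',d.round(3),'az',round((th-theta)/6,3))
E
python3 - <<'E'
from st import *
S=tool();z=snap("wrist","w3")
from mw import *
zt=S[0]['tool_pos'][2]+.0117
W=cloud(z)
tops(z,[zt],vmax=330); tops(z,[.05])
print(W[246,286])
go(.4687,.222,.10,106.4,*S)
E
```

```text
tcp [ 0.6461 -0.0139  0.153 ] theta 79.73 z [ 4.7e-03  1.0e-04 -1.0e+00] open 38.1 F [-0.2 -0.2 -2.8] t 4.5 qd 0.048
top 0.16468841020490688 [279. 292.] 9614 rect [630.2 -12.5  73.1  32.5  79.6] mom [631.4 -12.9] med z 0.1643
top 0.05 [109.  97.] 1488 rect [ 547.7 -105.    29.5   33.5   83.4] mom [ 548. -103.] med z 0.0484
top 0.05 [286. 200.] 3236 rect [633.   -6.7  62.3  37.1  67.8] mom [631.9  -8.1] med z 0.0491
top 0.05 [ 17. 250.] 1797 rect [ 634.7 -197.8   31.3   66.    65. ] mom [ 634.7 -202. ] med z 0.0485
[ 0.61742444 -0.00773356  0.15520465]
-> (0.4687, 0.222, 0.1, 106.4) units [3.614 3.341 0.869] az -4.445
```

View pics/w3.png

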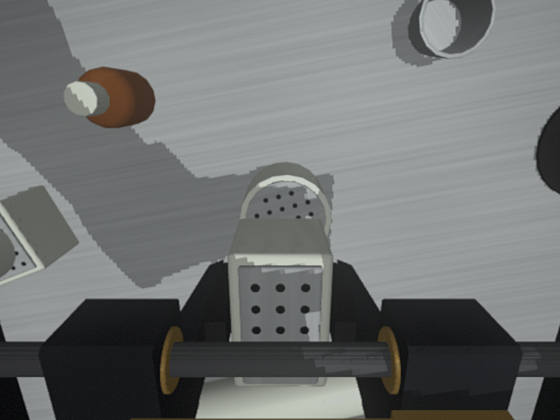

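```bash
python3 - <<'E'
from st import *
S=tool();z=load("pics/w3.npz");s,M,th=S
W=cloud(z)
for v in (255,262,275,300): print(W[v,255])
P=rays(z,[(229,252),(332,252),(281,252),(281,384),(233,384),(326,384)],.1645)
print(((P-s['tool_pos'])@M*1000).round(1))
E
```

```text
tcp [ 0.6448 -0.0139  0.1513] theta 79.74 z [ 1.4e-03 -1.0e-04 -1.0e+00] open 37.6 F [ 0.1  0.  -2.2] t 4.55 qd 0.036
[ 0.61562221 -0.01865165  0.16240459]
[ 0.61834367 -0.01921836  0.16233905]
[ 0.62210732 -0.01982483  0.16484064]
[ 0.63224461 -0.02193572  0.16459758]
[[ 30.1 -18.6 -13.3]
 [ 30.   16.9 -13.3]
 [ 30.   -0.7 -13.3]
 [-27.9  -0.7 -13.2]
 [-27.9 -19.9 -13.2]
 [-28.   17.3 -13.2]]
```

Call:
{"api": "servo_tool", "payload": {"deltas": [{"dx":0.4,"dy":0.4,"dz":0,"ax":0,"ay":0,"az":-0.5,"hand":30},{"dx":1.0,"dy":0.95,"dz":0,"ax":0,"ay":0,"az":-1.3,"hand":30},{"dx":1.6,"dy":1.5,"dz":0,"ax":0,"ay":0,"az":-2.1,"hand":30},{"dx":2.2,"dy":2.05,"dz":0,"ax":0,"ay":0,"az":-2.9,"hand":30},{"dx":2.8,"dy":2.6,"dz":0,"ax":0,"ay":0,"az":-3.7,"hand":30},{"dx":3.3,"dy":3.1,"dz":0,"ax":0,"ay":0,"az":-4.3,"hand":30},{"dx":3.6,"dy":3.34,"dz":0,"ax":0,"ay":0,"az":-4.44,"hand":30},{"dx":3.6,"dy":3.34,"dz":0,"ax":0,"ay":0,"az":-4.44,"hand":30},{"dx":3.6,"dy":3.34,"dz":0,"ax":0,"ay":0,"az":-4.44,"hand":30}]}}

```text
clock: 5.68
tool_pos: [0.4681, 0.2204, 0.1499]
eef_rot: [-0.142, 0.99, -0.001, -0.0]
contact_force: [0.5, 0.1, -2.1]
opening: 0.427
```

```bash
python3 - <<'E'
from st import *
S=tool();z=snap("wrist","w4")
from mw import *
mats(z,vmax=420)
go(.4694,.2223,.034,106.4,*S)
E
```

```text
tcp [0.4681 0.2204 0.1499] theta 106.3 z [-6.0e-04 -1.7e-03 -1.0e+00] open 37.6 F [ 0.5  0.1 -2.1] t 5.675 qd 0.016
mat [27. 82.] rect [432.7  17.2  79.   40.7   4.5] mom [433.4  18.1] area 3020.768294291448
mat [287. 185.] rect [456.  220.3  60.7  61.   16.3] mom [452.5 219.4] area 3158.627977817552
mat [240. 393.] rect [667.6 237.1  37.4  79.    1.3] mom [667.3 235.3] area 1874.0012606498785
-> (0.4694, 0.2223, 0.034, 106.4) units [-0.031  0.027  1.932] az -0.017
```

View pics/w4.png

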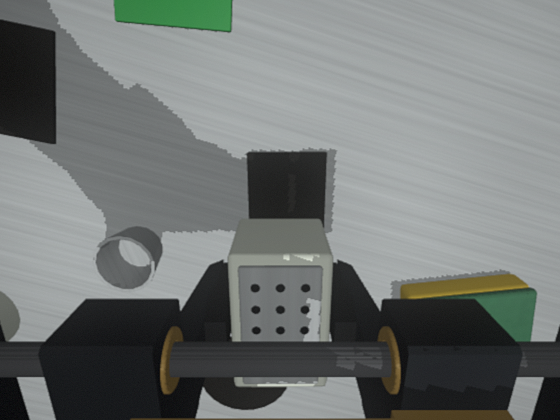

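```bash
python3 - <<'E'
from st import *
S=tool();z=load("pics/w4.npz");s,M,th=S
P=rays(z,[(247.5,180),(326,180),(287,151.5),(247.5,210),(326.5,210)],.004)
print(((P-s['tool_pos'])@M*1000).round(1))
P=rays(z,[(229,252),(332,252),(281,252),(281,384)],s['tool_pos'][2]+.0132)
print(((P-s['tool_pos'])@M*1000).round(1))
E
```

```text
tcp [0.4685 0.2202 0.1501] theta 106.24 z [-2.0e-04 -1.5e-03 -1.0e+00] open 37.8 F [ 0.5 -0.3 -1.4] t 5.725 qd 0.006
[[ 20.2 -26.8 146.1]
 [ 20.2  35.1 146. ]
 [ 42.6   4.2 146.1]
 [ -4.7 -27.5 146.1]
 [ -4.7  36.5 146. ]]
[[ 32.8 -18.5 -13.2]
 [ 32.8  16.5 -13.2]
 [ 32.8  -0.8 -13.2]
 [-24.   -0.8 -13.2]]
```

Call:
{"api": "servo_tool", "payload": {"deltas": [{"dx":-0.04,"dy":0.05,"dz":0.5,"ax":0,"ay":0,"az":-0.02,"hand":30},{"dx":-0.04,"dy":0.05,"dz":1.1,"ax":0,"ay":0,"az":-0.02,"hand":30},{"dx":-0.04,"dy":0.05,"dz":1.6,"ax":0,"ay":0,"az":-0.02,"hand":30},{"dx":-0.04,"dy":0.05,"dz":1.8,"ax":0,"ay":0,"az":-0.02,"hand":30},{"dx":-0.04,"dy":0.05,"dz":1.87,"ax":0,"ay":0,"az":-0.02,"hand":30},{"dx":-0.04,"dy":0.05,"dz":1.9,"ax":0,"ay":0,"az":-0.02,"hand":30},{"dx":-0.04,"dy":0.05,"dz":1.91,"ax":0,"ay":0,"az":-0.02,"hand":30},{"dx":-0.04,"dy":0.05,"dz":1.91,"ax":0,"ay":0,"az":-0.02,"hand":30}]}}

```text
clock: 6.72
tool_pos: [0.4695, 0.2256, 0.0366]
eef_rot: [-0.144, 0.99, 0.0, 0.001]
contact_force: [0.5, 0.6, -2.1]
opening: 0.431
```

```bash
python3 - <<'E'
from st import *
S=tool();z=snap("wrist","w5");snap("side","s5");snap("scene","c5")
from mw import *
mats(z,vmax=420)
E
```

```text
tcp [0.4695 0.2256 0.0366] theta 106.51 z [ 1.e-03  7.e-04 -1.e+00] open 38.0 F [ 0.5  0.6 -2.1] t 6.725 qd 0.003
mat [281. 208.] rect [445.4 217.2  39.8  61.   16.4] mom [438.4 215.3] area 1299.7301247850992
```

View pics/w5.png

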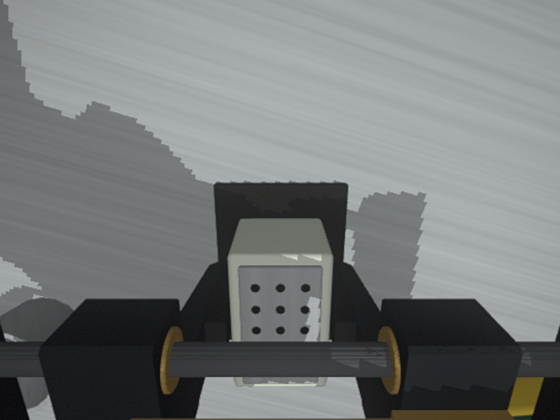

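View pics/s5.png

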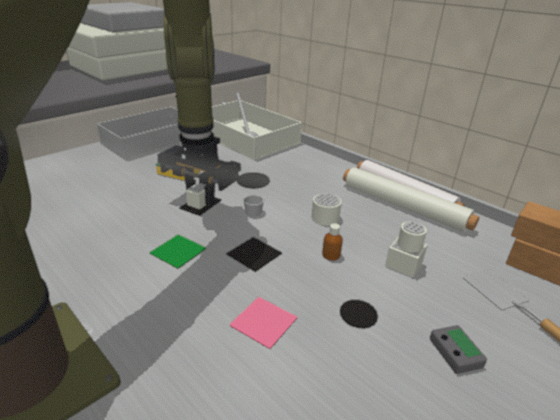

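```bash
python3 - <<'E'
from st import *
S=tool();z=load("pics/w5.npz");s,M,th=S
P=rays(z,[(281,183.5),(215.5,190),(347.5,190)],.004)
print(((P-s['tool_pos'])@M*1000).round(1))
P=rays(z,[(281,219),(237.5,219.5),(324,219.5)],.0065)
print(((P-s['tool_pos'])@M*1000).round(1))
W=cloud(z)
for v in range(210,262,4):print(v,((W[v,281]-s['tool_pos'])@M*1000).round(1))
E
```

```text
tcp [0.4693 0.2256 0.0363] theta 106.51 z [ 5.e-04  4.e-04 -1.e+00] open 37.9 F [-0.2  1.  -1.6] t 6.875 qd 0.003
[[ 44.9  -0.9  32.3]
 [ 41.9 -30.8  32.3]
 [ 41.8  29.5  32.3]]
[[ 28.7  -0.9  29.8]
 [ 28.5 -21.   29.8]
 [ 28.4  18.9  29.8]]
210 [32.  -0.9 32.9]
214 [30.2 -0.9 32.5]
218 [30.  -0.9 27.7]
222 [29.7 -1.  23. ]
226 [30.4 -1.  16.5]
230 [29.9 -1.  13.1]
234 [29.7 -1.   9.1]
238 [30.  -1.   4.3]
242 [29.6 -1.   1.2]
246 [30.  -1.  -3.2]
250 [30.  -1.  -6.7]
254 [29.6 -1.1 -9.3]
258 [27.7 -1.1 -8.7]
```

Call:
{"api": "servo_tool", "payload": {"deltas": [{"dx":0.03,"dy":0,"dz":0.02,"ax":0,"ay":0,"az":0.02,"hand":30},{"dx":0.03,"dy":0,"dz":0.03,"ax":0,"ay":0,"az":0.02,"hand":30},{"dx":0.03,"dy":0,"dz":0.04,"ax":0,"ay":0,"az":0.02,"hand":30},{"dx":0.03,"dy":0,"dz":0.04,"ax":0,"ay":0,"az":0.02,"hand":30}]}}

```text
clock: 7.38
tool_pos: [0.4673, 0.225, 0.0336]
eef_rot: [-0.143, 0.99, 0.0, -0.0]
contact_force: [-0.2, -0.1, 0.3]
opening: 0.43
```

Call:
{"api": "servo_tool", "payload": {"deltas": [{"dx":0,"dy":0,"dz":0,"ax":0,"ay":0,"az":0,"hand":44},{"dx":0,"dy":0,"dz":0,"ax":0,"ay":0,"az":0,"hand":60},{"dx":0,"dy":0,"dz":0,"ax":0,"ay":0,"az":0,"hand":70},{"dx":0,"dy":0,"dz":-0.6,"ax":0,"ay":0,"az":0,"hand":70},{"dx":0,"dy":0,"dz":-1.6,"ax":0,"ay":0,"az":0,"hand":70},{"dx":0,"dy":0,"dz":-2.6,"ax":0,"ay":0,"az":0,"hand":88},{"dx":0,"dy":0,"dz":-3.0,"ax":0,"ay":0,"az":0,"hand":88},{"dx":0,"dy":0,"dz":-3.0,"ax":0,"ay":0,"az":0,"hand":88}]}}

```text
clock: 8.38
tool_pos: [0.4684, 0.2253, 0.2154]
eef_rot: [-0.142, 0.99, 0.001, 0.002]
contact_force: [-0.3, -0.3, -0.1]
opening: 0.999
```

```bash
python3 - <<'E'
from st import *
S=tool();z=snap("wrist","w6")
from mw import *
mats(z,vmax=420);tops(z,[.045],vmax=300,tol=.006)
go(.628,-.224,.15,81,*S)
E
```

```text
tcp [0.4684 0.2253 0.2154] theta 106.36 z [ 0.0039  0.0022 -1.    ] open 88.0 F [-0.3 -0.3 -0.1] t 8.375 qd 0.056
mat [47. 75.] rect [434.2  -3.   79.1  80.4   4.8] mom [434.1  -2.8] area 6173.287073936672
mat [280. 169.] rect [467.6 223.5  83.8  60.6  16.4] mom [456.7 220.7] area 1777.2263532979414
mat [245. 320.] rect [630.1 229.6  60.   84.8  16.2] mom [633.2 230.8] area 4294.933193080593
top 0.045 [279. 191.] 2884 rect [466.5 222.7  59.5  37.5  16.3] mom [466.5 222.8] med z 0.045
top 0.045 [ 13. 286.] 730 rect [626.7   7.   34.3  29.    1.7] mom [627.5   4.4] med z 0.0473
-> (0.628, -0.224, 0.15, 81) units [-0.438 -7.936  1.084] az 4.227
```

View pics/w6.png

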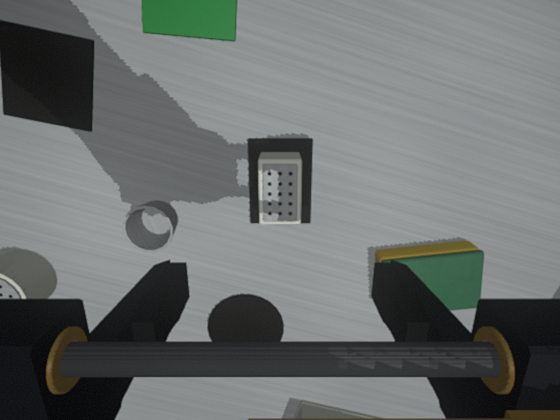

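Call:
{"api": "servo_tool", "payload": {"deltas": [{"dx":-0.3,"dy":-0.9,"dz":0,"ax":0,"ay":0,"az":0.5,"hand":88},{"dx":-0.6,"dy":-1.9,"dz":0,"ax":0,"ay":0,"az":1,"hand":88},{"dx":-0.9,"dy":-2.8,"dz":0,"ax":0,"ay":0,"az":1.7,"hand":88},{"dx":-1.2,"dy":-3.8,"dz":0,"ax":0,"ay":0,"az":2.3,"hand":88},{"dx":-1.46,"dy":-4.6,"dz":0,"ax":0,"ay":0,"az":2.73,"hand":88},{"dx":-1.46,"dy":-4.6,"dz":0,"ax":0,"ay":0,"az":2.73,"hand":88},{"dx":-1.46,"dy":-4.6,"dz":0,"ax":0,"ay":0,"az":2.73,"hand":88}]}}

```text
clock: 9.3
tool_pos: [0.6281, -0.0142, 0.2117]
eef_rot: [-0.001, 1.0, 0.0, -0.002]
contact_force: [-0.2, 0.6, -0.0]
opening: 0.997
```

```bash
python3 - <<'E'
from st import *
S=tool();z=snap("wrist","w7")
from mw import *
mats(z,vmax=420);tops(z,[.05,.092,.034],vmax=300)
go(.642,-.013,.06,90,*S)
E
```

```text
tcp [ 0.6281 -0.0142  0.2117] theta 90.07 z [-3.6e-03  9.0e-04 -1.0e+00] open 87.8 F [-0.2  0.6 -0. ] t 9.3 qd 0.024
mat [19. 11.] rect [ 479.2 -231.6   19.3   40.7    0. ] mom [ 478.1 -233.9] area 578.4598264507949
mat [289.   4.] rect [473.9  -1.1   8.8  78.3   0. ] mom [472.6  -8.7] area 427.99432505820914
mat [540.  32.] rect [490.6 208.8  51.3  24.5  17. ] mom [494.6 207. ] area 820.4933112030849
mat [526. 200.] rect [645.8 225.   87.1  71.   14.3] mom [644.9 228. ] area 5125.588968735188
top 0.05 [165.  98.] 873 rect [ 547.1 -106.5   29.3   32.5   89.6] mom [ 546.9 -103.8] med z 0.0483
top 0.05 [ 53. 196.] 1763 rect [ 628.8 -218.6   55.1   52.    11. ] mom [ 626.8 -207. ] med z 0.0483
top 0.05 [284. 216.] 3930 rect [645.1 -11.9  62.5  62.3  45.4] mom [645.  -11.9] med z 0.0492
top 0.092 [ 12. 216.] 1289 rect [ 630.3 -210.7   20.8   45.2   75.7] mom [ 629.4 -212.3] med z 0.0905
top 0.034 [442.  87.] 897 rect [539.7 114.   46.6  46.9   6.8] mom [539.6 114. ] med z 0.033
top 0.034 [ 76. 189.] 471 rect [ 625.2 -196.8   56.7    9.1   12.9] mom [ 625.1 -196.7] med z 0.034
-> (0.642, -0.013, 0.06, 90) units [-0.241  0.017  2.528] az 0.011
```

View pics/w7.png

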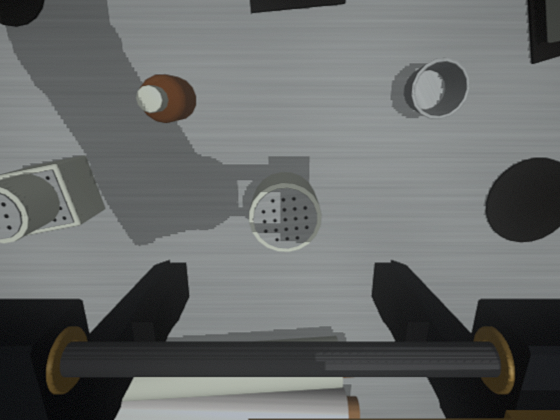

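Call:
{"api": "servo_tool", "payload": {"deltas": [{"dx":-0.26,"dy":0.07,"dz":0.7,"ax":0,"ay":0,"az":0,"hand":88},{"dx":-0.26,"dy":0.07,"dz":1.5,"ax":0,"ay":0,"az":0,"hand":88},{"dx":-0.26,"dy":0.07,"dz":1.9,"ax":0,"ay":0,"az":0,"hand":88},{"dx":-0.26,"dy":0.07,"dz":1.9,"ax":0,"ay":0,"az":0,"hand":88}]}}

```text
clock: 9.85
tool_pos: [0.6426, -0.0088, 0.0974]
eef_rot: [-0.002, 1.0, 0.0, -0.003]
contact_force: [-0.1, 0.8, 0.4]
opening: 0.994
```

```bash
python3 - <<'E'
from st import *
S=tool();z=snap("wrist","w8")
from mw import *
tops(z,[.05],vmax=400)
E
```

```text
tcp [ 0.6426 -0.0088  0.0974] theta 90.19 z [-5.4e-03  7.0e-04 -1.0e+00] open 87.5 F [-0.1  0.8  0.4] t 9.85 qd 0.051
top 0.05 [75. 66.] 2885 rect [ 547.8 -105.    28.8   33.3   82.4] mom [ 548.  -102.6] med z 0.0485
top 0.05 [277. 259.] 9661 rect [644.5 -11.6  61.9  62.6  68.7] mom [644.5 -11.7] med z 0.0493
```

View pics/w8.png

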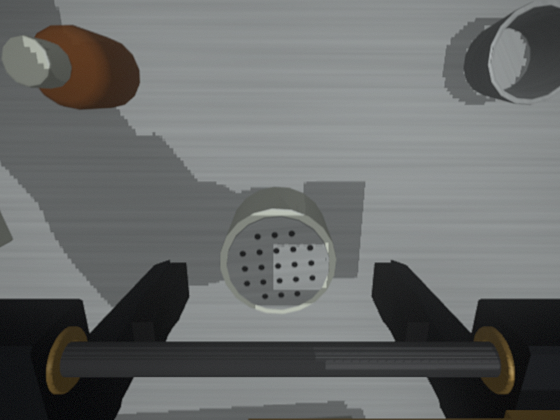

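Call:
{"api": "servo_tool", "payload": {"deltas": [{"dx":-0.02,"dy":-0.025,"dz":0.4,"ax":0,"ay":0,"az":0,"hand":88},{"dx":-0.02,"dy":-0.025,"dz":0.8,"ax":0,"ay":0,"az":0,"hand":88},{"dx":-0.02,"dy":-0.025,"dz":1.05,"ax":0,"ay":0,"az":0,"hand":88},{"dx":-0.02,"dy":-0.025,"dz":1.1,"ax":0,"ay":0,"az":0,"hand":88},{"dx":-0.02,"dy":-0.025,"dz":1.1,"ax":0,"ay":0,"az":0,"hand":70},{"dx":-0.02,"dy":-0.025,"dz":1.1,"ax":0,"ay":0,"az":0,"hand":62},{"dx":-0.02,"dy":-0.025,"dz":1.1,"ax":0,"ay":0,"az":0,"hand":55},{"dx":-0.02,"dy":-0.025,"dz":1.1,"ax":0,"ay":0,"az":0,"hand":55}], "newtons": 22}}

```text
clock: 10.9
tool_pos: [0.6468, -0.0118, 0.0345]
eef_rot: [-0.0, 1.0, 0.0, 0.001]
contact_force: [-1.5, 0.4, 5.7]
opening: 0.72
```

Call:
{"api": "servo_tool", "payload": {"deltas": [{"dx":0,"dy":0,"dz":-0.2,"ax":0,"ay":0,"az":0,"hand":55},{"dx":0,"dy":0,"dz":-0.8,"ax":0,"ay":0,"az":0,"hand":55},{"dx":0,"dy":0,"dz":-1.4,"ax":0,"ay":0,"az":0,"hand":55},{"dx":0,"dy":0,"dz":-1.6,"ax":0,"ay":0,"az":0,"hand":55},{"dx":0,"dy":0,"dz":-1.6,"ax":0,"ay":0,"az":0,"hand":55}]}}

```text
clock: 11.52
tool_pos: [0.6461, -0.0128, 0.1298]
eef_rot: [0.0, 1.0, -0.0, 0.0]
contact_force: [0.3, -0.2, -3.4]
opening: 0.721
```

```bash
python3 - <<'E'
from st import *
S=tool();z=snap("wrist","w9")
go(.6435,.2352,S[0]['tool_pos'][2],90,*S)
E
```

```text
tcp [ 0.6461 -0.0128  0.1298] theta 89.99 z [ 4.e-04 -3.e-04 -1.e+00] open 63.5 F [ 0.3 -0.2 -3.4] t 11.525 qd 0.034
-> (0.6435, 0.2352, np.float64(0.12980196590539317), 90) units [ 4.400e-02  4.133e+00 -1.000e-03] az -0.001
```

View pics/w9.png

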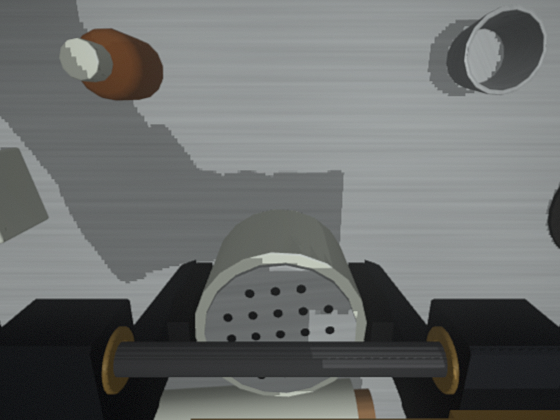

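Call:
{"api": "servo_tool", "payload": {"deltas": [{"dx":0,"dy":0.5,"dz":0,"ax":0,"ay":0,"az":0,"hand":55},{"dx":0,"dy":1.2,"dz":0,"ax":0,"ay":0,"az":0,"hand":55},{"dx":0,"dy":1.9,"dz":0,"ax":0,"ay":0,"az":0,"hand":55},{"dx":0,"dy":2.6,"dz":0,"ax":0,"ay":0,"az":0,"hand":55},{"dx":0.04,"dy":3.3,"dz":0,"ax":0,"ay":0,"az":0,"hand":55},{"dx":0.04,"dy":3.9,"dz":0,"ax":0,"ay":0,"az":0,"hand":55},{"dx":0.04,"dy":4.15,"dz":0,"ax":0,"ay":0,"az":0,"hand":55},{"dx":0.04,"dy":4.15,"dz":0,"ax":0,"ay":0,"az":0,"hand":55},{"dx":0.04,"dy":4.15,"dz":1.1,"ax":0,"ay":0,"az":0,"hand":55},{"dx":0.04,"dy":4.15,"dz":1.1,"ax":0,"ay":0,"az":0,"hand":55}]}}

```text
clock: 12.82
tool_pos: [0.6399, 0.2314, 0.0583]
eef_rot: [0.001, 1.0, -0.004, -0.005]
contact_force: [-1.0, -0.6, -2.6]
opening: 0.723
```

```bash
python3 - <<'E'
from st import *
S=tool();S=tool();z=snap("wrist","w10")
S=tool();s,M,th=S
W=cloud(z)
for v in range(150,275,8):print(v,((W[v,280]-s['tool_pos'])@M*1000).round(1),z['p'][v,280])
E
```

```text
tcp [0.6399 0.2314 0.0583] theta 89.88 z [-0.011  -0.0075 -0.9999] open 63.7 F [-1.  -0.6 -2.6] t 12.825 qd 0.055
tcp [0.6399 0.2314 0.0583] theta 89.88 z [-0.011  -0.0075 -0.9999] open 63.7 F [-1.  -0.6 -2.6] t 12.825 qd 0.055
tcp [0.6419 0.2328 0.0608] theta 89.88 z [-0.0061 -0.0047 -1.    ] open 63.7 F [ 0.6 -0.2 -3.3] t 12.875 qd 0.065
150 [58.1 -2.9 61.9] [153 158 157]
158 [54.  -2.9 61.9] [153 158 159]
166 [49.9 -2.9 60.9] [155 159 160]
174 [45.4 -2.9 62.1] [152 157 157]
182 [41.  -2.9 62.6] [152 157 157]
190 [37.9 -2.9 57.5] [44 44 42]
198 [33.7 -2.9 57. ] [41 42 41]
206 [29.2 -2.9 57.3] [37 39 36]
214 [34.2 -2.8 29.3] [101 104  99]
222 [34.1 -2.8 19. ] [101 105  99]
230 [34.1 -2.8  9.6] [100 104  99]
238 [33.9 -2.8  2. ] [ 99 103  98]
246 [34.2 -2.8 -6.1] [102 106  99]
254 [ 33.3  -2.7 -10.7] [201 207 200]
262 [ 30.1  -2.8 -10.5] [171 176 165]
270 [ 27.9  -2.8 -12.2] [153 157 158]
```

View pics/w10.png

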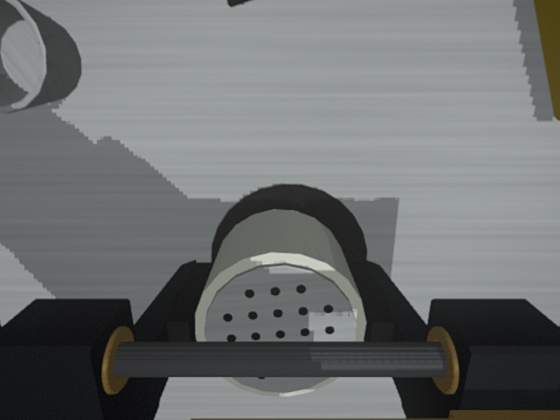

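Call:
{"api": "servo_tool", "payload": {"deltas": [{"dx":0,"dy":0,"dz":0,"ax":0,"ay":0,"az":0,"hand":55},{"dx":0,"dy":0,"dz":0,"ax":0,"ay":0,"az":0,"hand":55}]}}

```text
clock: 13.12
tool_pos: [0.6454, 0.2368, 0.0662]
eef_rot: [0.0, 1.0, 0.001, 0.002]
contact_force: [-0.1, -0.2, -2.2]
opening: 0.721
```

```bash
cat > circ.py <<'E'
from st import *
from scipy.optimize import least_squares
def matcirc(z,S,R,vmax=255,thr=62):
    s,M,th=S
    W=cloud(z);p=z['p'].astype(int)
    b=((p.max(-1)<thr)&(np.abs(W[...,2]-.004)<.01));b[vmax:]=0
    k,l,st,c=cv2.connectedComponentsWithStats(b.astype(np.uint8))
    for i in range(1,k):
        if st[i,4]<400: continue
        cn,_=cv2.findContours((l==i).astype(np.uint8),cv2.RETR_EXTERNAL,cv2.CHAIN_APPROX_NONE)
        P=rays(z,cn[0][:,0],.004);T=((P-s['tool_pos'])@M*1000)
        f=lambda q:np.hypot(T[:,0]-q[0],T[:,1]-q[1])-R
        q=least_squares(f,[0,0],loss='cauchy',f_scale=.7).x
        print('mat comp',c[i].round(),'fit centre tool mm',q.round(2),'inl',(abs(f(q))<1.2).sum(),len(T))
E
python3 - <<'E'
from circ import *
S=tool();z=snap("wrist","w11")
matcirc(z,S,44)
W=cloud(z);s,M,th=S
T=(W-s['tool_pos'])@M*1000
m=(T[...,2]<25)&(T[...,2]>-5)&(np.abs(T[...,0])<60)&(np.abs(T[...,1])<24)
m[:205]=0;m[252:]=0
q=T[m];f=lambda a:np.hypot(q[:,0]-a[0],q[:,1]-a[1])-32
print(least_squares(f,[0,0],loss='cauchy',f_scale=.7).x, len(q), q.max(0))
E
```

```text
tcp [0.6454 0.2368 0.0662] theta 89.97 z [ 0.004   0.0016 -1.    ] open 63.5 F [-0.1 -0.2 -2.2] t 13.125 qd 0.008
mat comp [276. 205.] fit centre tool mm [ 1.02 -2.77] inl 219 404
[ 0.12169033 -1.68152398] 2674 [32.8390036  23.89974741 24.99067271]
```

View pics/w11.png

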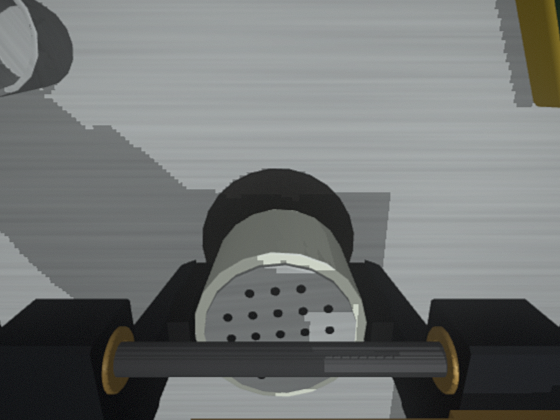

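Call:
{"api": "servo_tool", "payload": {"deltas": [{"dx":0.01,"dy":-0.01,"dz":0.2,"ax":0,"ay":0,"az":0,"hand":55},{"dx":0.01,"dy":-0.01,"dz":0.34,"ax":0,"ay":0,"az":0,"hand":55},{"dx":0.01,"dy":-0.01,"dz":0.39,"ax":0,"ay":0,"az":0,"hand":55},{"dx":0.01,"dy":-0.01,"dz":0.42,"ax":0,"ay":0,"az":0,"hand":55},{"dx":0.01,"dy":-0.01,"dz":0.43,"ax":0,"ay":0,"az":0,"hand":55},{"dx":0.01,"dy":-0.01,"dz":0.43,"ax":0,"ay":0,"az":0,"hand":55}]}}

```text
clock: 13.92
tool_pos: [0.6429, 0.236, 0.0385]
eef_rot: [-0.0, 1.0, -0.0, -0.0]
contact_force: [-4.2, -1.9, 4.5]
opening: 0.723
```

```bash
python3 - <<'E'
from circ import *
S=tool();z=snap("wrist","w12")
matcirc(z,S,44)
W=cloud(z);s,M,th=S
T=(W-s['tool_pos'])@M*1000
m=(T[...,2]<25)&(T[...,2]>-5)&(np.abs(T[...,0])<60)&(np.abs(T[...,1])<24)
m[:205]=0;m[252:]=0
q=T[m];f=lambda a:np.hypot(q[:,0]-a[0],q[:,1]-a[1])-32
print(least_squares(f,[0,0],loss='cauchy',f_scale=.7).x, len(q), q.max(0))
E
```

```text
tcp [0.6429 0.236  0.0385] theta 90.02 z [-3.e-04 -1.e-04 -1.e+00] open 63.7 F [-4.2 -1.9  4.5] t 13.925 qd 0.002
mat comp [278. 217.] fit centre tool mm [-1.56 -1.96] inl 212 403
[ 0.14661489 -1.68400304] 2660 [32.77822997 23.94751907 24.99396527]
```

View pics/w12.png

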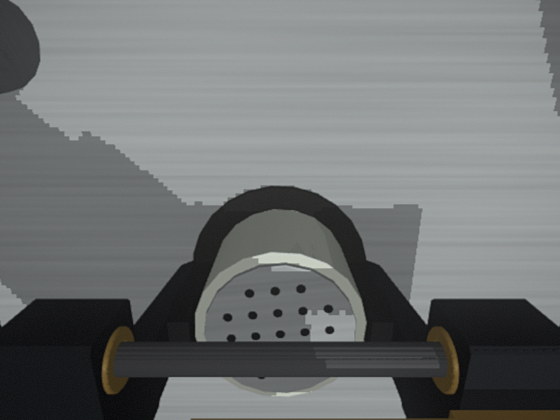

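Call:
{"api": "servo_tool", "payload": {"deltas": [{"dx":0,"dy":0,"dz":-0.06,"ax":0,"ay":0,"az":0,"hand":55},{"dx":-0.03,"dy":0,"dz":-0.06,"ax":0,"ay":0,"az":0,"hand":55},{"dx":-0.03,"dy":0,"dz":-0.03,"ax":0,"ay":0,"az":0,"hand":55},{"dx":-0.03,"dy":0,"dz":-0.01,"ax":0,"ay":0,"az":0,"hand":55},{"dx":-0.03,"dy":0,"dz":-0.01,"ax":0,"ay":0,"az":0,"hand":70},{"dx":-0.03,"dy":0,"dz":-0.01,"ax":0,"ay":0,"az":0,"hand":88},{"dx":-0.03,"dy":0,"dz":-0.01,"ax":0,"ay":0,"az":0,"hand":88}]}}

```text
clock: 14.85
tool_pos: [0.645, 0.2361, 0.0385]
eef_rot: [-0.0, 1.0, 0.0, 0.0]
contact_force: [0.6, 0.7, 0.3]
opening: 0.989
```

Call:
{"api": "servo_tool", "payload": {"deltas": [{"dx":0,"dy":0,"dz":-0.6,"ax":0,"ay":0,"az":0,"hand":88},{"dx":0,"dy":0,"dz":-1.5,"ax":0,"ay":0,"az":0,"hand":88},{"dx":0,"dy":0,"dz":-2.4,"ax":0,"ay":0,"az":0,"hand":88},{"dx":0,"dy":0,"dz":-3.0,"ax":0,"ay":0,"az":0,"hand":88},{"dx":0,"dy":0,"dz":-3.0,"ax":0,"ay":0,"az":0,"hand":88}]}}

```text
clock: 15.48
tool_pos: [0.6468, 0.2369, 0.2222]
eef_rot: [0.0, 1.0, 0.002, 0.003]
contact_force: [0.3, 0.0, -0.2]
opening: 1.002
```

```bash
python3 - <<'E'
from st import *
S=tool();z=snap("wrist","w13")
from mw import *
mats(z,vmax=420);tops(z,[.054],vmax=300,tol=.005)
go(.58,-.10,.3,90,*S)
E
```

```text
tcp [0.6468 0.2369 0.2222] theta 90.0 z [ 0.0067  0.003  -1.    ] open 88.3 F [ 0.3  0.  -0.2] t 15.475 qd 0.061
mat [272.  17.] rect [494.6 231.6  30.4  60.8  16.5] mom [501.3 229.6] area 955.7050201946404
mat [277. 156.] rect [632.4 233.2  63.6  85.2   2.3] mom [622.3 232.8] area 1367.329209456686
top 0.054 [278. 190.] 4034 rect [643.5 234.3  62.1  62.7  87.9] mom [643.4 234.1] med z 0.0532
top 0.054 [489. 279.] 809 rect [730.  433.7 133.5   6.4  89.8] mom [730.5 433.8] med z 0.0539
-> (0.58, -0.1, 0.3, 90) units [ 1.104 -5.611 -1.322] az -0.001
```

View pics/w13.png

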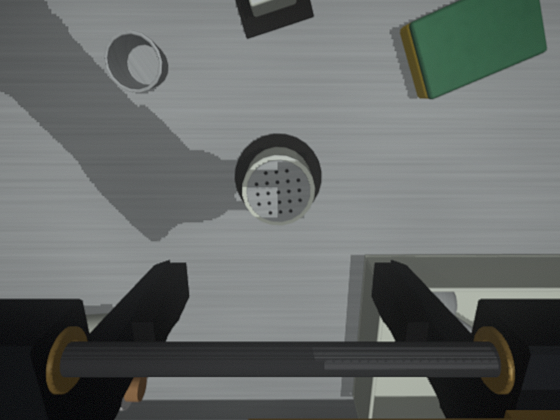

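```bash
python3 - <<'E'
from circ import *
S=tool();z=load("pics/w13.npz")
class A: pass
p=z['p'].astype(int);W=cloud(z)
b=((p.max(-1)<62)&(np.abs(W[...,2]-.004)<.01));b[:100]=0
cn,_=cv2.findContours(b.astype(np.uint8),cv2.RETR_EXTERNAL,cv2.CHAIN_APPROX_NONE)
c=max(cn,key=len)[:,0];P=rays(z,c,.004)[:,:2]*1000
f=lambda q:np.hypot(*(P-q).T)-43.5
q=least_squares(f,[644,233],loss='cauchy',f_scale=.5).x;print('mat',q,(abs(f(q))<1).sum(),len(P))
m=(np.abs(W[...,2]-.0535)<.003);m[230:]=0;m[:150]=0
m=cv2.morphologyEx(m.astype(np.uint8),cv2.MORPH_CLOSE,np.ones((5,5)))
cn,_=cv2.findContours(m,cv2.RETR_EXTERNAL,cv2.CHAIN_APPROX_NONE)
c=max(cn,key=len)[:,0];P2=rays(z,c,.054)[:,:2]*1000
g=lambda q:np.hypot(*(P2-q[:2]).T)-q[2]
print('top',least_squares(g,[644,233,32],loss='cauchy',f_scale=.5).x)
E
```

```text
tcp [0.6454 0.2362 0.2197] theta 90.01 z [ 0.0024  0.001  -1.    ] open 87.9 F [-0.1 -0.1  0.4] t 15.525 qd 0.044
mat [644.52491995 233.9068047 ] 125 293
top [643.60805876 234.09519876  30.8991527 ]
```

Call:
{"api": "servo_tool", "payload": {"deltas": [{"dx":0.1,"dy":-0.8,"dz":0,"ax":0,"ay":0,"az":0,"hand":88},{"dx":0.2,"dy":-1.7,"dz":0,"ax":0,"ay":0,"az":0,"hand":88},{"dx":0.3,"dy":-2.7,"dz":0,"ax":0,"ay":0,"az":0,"hand":88},{"dx":0.4,"dy":-3.7,"dz":0,"ax":0,"ay":0,"az":0,"hand":88},{"dx":0.5,"dy":-4.7,"dz":0,"ax":0,"ay":0,"az":0,"hand":88},{"dx":0.5,"dy":-5.7,"dz":0,"ax":0,"ay":0,"az":0,"hand":80},{"dx":0.5,"dy":-6.7,"dz":0,"ax":0,"ay":0,"az":0,"hand":76},{"dx":0.5,"dy":-7.4,"dz":0,"ax":0,"ay":0,"az":0,"hand":76},{"dx":0.5,"dy":-7.63,"dz":0,"ax":0,"ay":0,"az":0,"hand":76},{"dx":0.5,"dy":-7.63,"dz":0,"ax":0,"ay":0,"az":0,"hand":76}]}}

```text
clock: 16.77
tool_pos: [0.6145, -0.2212, 0.2171]
eef_rot: [0.0, 1.0, 0.001, -0.001]
contact_force: [-0.2, 1.5, 0.6]
opening: 0.863
```

Call:
{"api": "servo_tool", "payload": {"deltas": [{"dx":0,"dy":0,"dz":0,"ax":0,"ay":0,"az":0,"hand":76},{"dx":0,"dy":0,"dz":0,"ax":0,"ay":0,"az":0,"hand":76}]}}

```text
clock: 17.02
tool_pos: [0.6155, -0.2192, 0.2184]
eef_rot: [-0.002, 1.0, 0.001, 0.0]
contact_force: [-0.0, 0.3, 0.4]
opening: 0.865
```

```bash
python3 - <<'E'
from st import *
S=tool();z=snap("wrist","w14")
from mw import *
mats(z,vmax=420);tops(z,[.092,.05],vmax=300,tol=.005)
go(.627,-.223,.082,90,*S)
E
```

```text
tcp [ 0.6155 -0.2192  0.2184] theta 90.21 z [ 1.0e-04  1.4e-03 -1.0e+00] open 76.2 F [-0.   0.3  0.4] t 17.025 qd 0.009
mat [254.  18.] rect [ 4.724e+02 -2.431e+02  3.220e+01  6.200e+01  2.000e-01] mom [ 469.9 -242.9] area 1557.1966302562505
mat [522.  13.] rect [464.8 -11.9  23.1  63.    4.5] mom [465.9 -13.7] area 1234.7740020406454
top 0.092 [272. 225.] 2574 rect [ 627.2 -226.4   44.6   44.8   44.1] mom [ 627.2 -226.4] med z 0.0911
top 0.05 [409. 113.] 832 rect [ 546.6 -114.    30.    34.1   81.5] mom [ 546.4 -117.2] med z 0.0483
top 0.05 [282. 197.] 1168 rect [ 629.1 -224.1   55.4   55.1   11. ] mom [ 616.5 -217.9] med z 0.0479
-> (0.627, -0.223, 0.082, 90) units [-0.192 -0.067  2.273] az 0.035
```

View pics/w14.png

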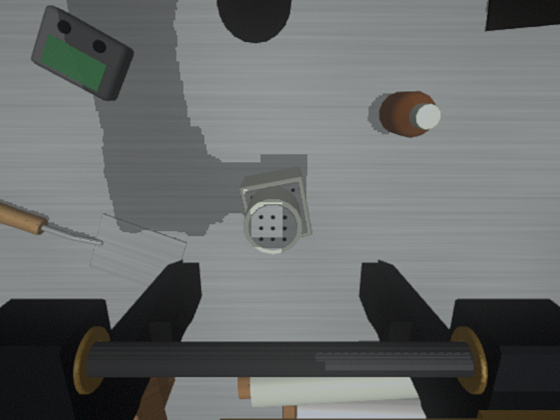

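Call:
{"api": "servo_tool", "payload": {"deltas": [{"dx":-0.21,"dy":-0.09,"dz":0.6,"ax":0,"ay":0,"az":0,"hand":76},{"dx":-0.21,"dy":-0.09,"dz":1.4,"ax":0,"ay":0,"az":0,"hand":76},{"dx":-0.21,"dy":-0.09,"dz":2.0,"ax":0,"ay":0,"az":0,"hand":76},{"dx":-0.21,"dy":-0.09,"dz":2.28,"ax":0,"ay":0,"az":0,"hand":76},{"dx":-0.21,"dy":-0.09,"dz":2.28,"ax":0,"ay":0,"az":0,"hand":76},{"dx":-0.21,"dy":-0.09,"dz":2.28,"ax":0,"ay":0,"az":0,"hand":60},{"dx":-0.21,"dy":-0.09,"dz":2.28,"ax":0,"ay":0,"az":0,"hand":50},{"dx":-0.21,"dy":-0.09,"dz":2.28,"ax":0,"ay":0,"az":0,"hand":38},{"dx":-0.21,"dy":-0.09,"dz":2.28,"ax":0,"ay":0,"az":0,"hand":38},{"dx":-0.21,"dy":-0.09,"dz":2.28,"ax":0,"ay":0,"az":0,"hand":38}], "newtons": 15}}

```text
clock: 18.32
tool_pos: [0.6281, -0.2271, 0.0825]
eef_rot: [-0.0, 1.0, 0.0, 0.001]
contact_force: [-1.1, -0.0, 6.2]
opening: 0.518
```

Call:
{"api": "servo_tool", "payload": {"deltas": [{"dx":0,"dy":0,"dz":-0.2,"ax":0,"ay":0,"az":0,"hand":38},{"dx":0,"dy":0,"dz":-0.8,"ax":0,"ay":0,"az":0,"hand":38},{"dx":0,"dy":0,"dz":-1.2,"ax":0,"ay":0,"az":0,"hand":38},{"dx":0,"dy":0,"dz":-1.2,"ax":0,"ay":0,"az":0,"hand":38},{"dx":0,"dy":0,"dz":-1.2,"ax":0,"ay":0,"az":0,"hand":38}]}}

```text
clock: 18.95
tool_pos: [0.6267, -0.2272, 0.1526]
eef_rot: [-0.0, 1.0, 0.0, -0.001]
contact_force: [-0.1, -0.2, -1.5]
opening: 0.517
```

```bash
python3 - <<'E'
from st import *
S=tool();z=snap("wrist","w15")
from mw import *
tops(z,[.05],vmax=300,tol=.005)
go(.456,-.2415,.15,90,*S)
E
```

```text
tcp [ 0.6267 -0.2272  0.1526] theta 90.01 z [-1.9e-03  3.0e-04 -1.0e+00] open 45.5 F [-0.1 -0.2 -1.5] t 18.95 qd 0.013
top 0.05 [461. 100.] 1472 rect [ 547.4 -115.3   33.4   29.3    0.8] mom [ 547.1 -117.7] med z 0.0485
top 0.05 [288. 213.] 4082 rect [ 629.  -224.1   55.4   54.8   11.2] mom [ 620.3 -222.6] med z 0.0492
-> (0.456, -0.2415, 0.15, 90) units [ 2.845 -0.238  0.048] az 0.001
```

View pics/w15.png

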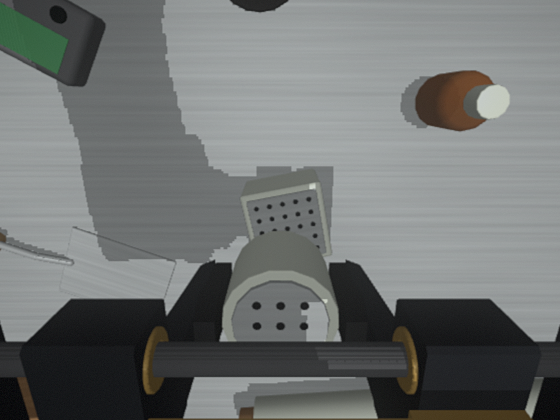

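Call:
{"api": "servo_tool", "payload": {"deltas": [{"dx":0.4,"dy":0,"dz":0,"ax":0,"ay":0,"az":0,"hand":38},{"dx":1.1,"dy":-0.1,"dz":0,"ax":0,"ay":0,"az":0,"hand":38},{"dx":1.8,"dy":-0.2,"dz":0,"ax":0,"ay":0,"az":0,"hand":38},{"dx":2.5,"dy":-0.24,"dz":0.2,"ax":0,"ay":0,"az":0,"hand":38},{"dx":2.85,"dy":-0.24,"dz":0.7,"ax":0,"ay":0,"az":0,"hand":38},{"dx":2.85,"dy":-0.24,"dz":1.2,"ax":0,"ay":0,"az":0,"hand":38},{"dx":2.85,"dy":-0.24,"dz":1.4,"ax":0,"ay":0,"az":0,"hand":38},{"dx":2.85,"dy":-0.24,"dz":1.4,"ax":0,"ay":0,"az":0,"hand":38},{"dx":2.85,"dy":-0.24,"dz":1.4,"ax":0,"ay":0,"az":0,"hand":38},{"dx":2.85,"dy":-0.24,"dz":1.4,"ax":0,"ay":0,"az":0,"hand":38}]}}

```text
clock: 20.25
tool_pos: [0.4572, -0.2419, 0.0704]
eef_rot: [-0.0, 1.0, -0.0, 0.001]
contact_force: [-0.0, -0.4, -1.0]
opening: 0.518
```

```bash
cat >> circ.py <<'E'
def objcirc(z,S,R,v0,v1,yl=16,zr=(-5,22)):
    s,M,th=S
    T=(cloud(z)-s['tool_pos'])@M*1000
    m=(T[...,2]<zr[1])&(T[...,2]>zr[0])&(np.abs(T[...,0])<45)&(np.abs(T[...,1])<yl)
    m[:v0]=0;m[v1:]=0
    q=T[m];f=lambda a:np.hypot(q[:,0]-a[0],q[:,1]-a[1])-R
    print('obj',least_squares(f,[0,0],loss='cauchy',f_scale=.7).x.round(2),len(q))
E
python3 - <<'E'
from circ import *
S=tool();z=snap("wrist","w16")
matcirc(z,S,31.7,vmax=262)
objcirc(z,S,23,235,270)
E
```

```text
tcp [ 0.4572 -0.2419  0.0704] theta 90.01 z [ 1.6e-03 -5.0e-04 -1.0e+00] open 45.6 F [-0.  -0.4 -1. ] t 20.25 qd 0.002
mat comp [280. 220.] fit centre tool mm [ 0.69 -1.28] inl 189 297
obj [-0.89 -1.59] 1888
```

View pics/w16.png

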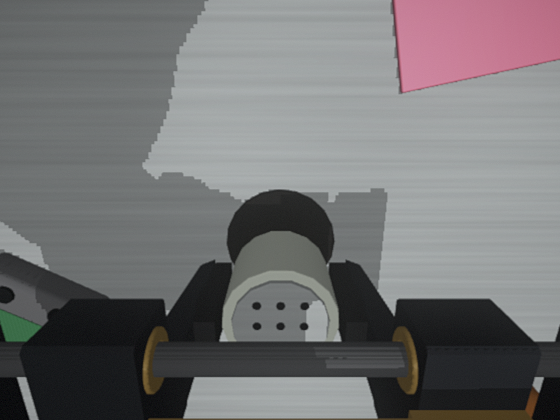

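Call:
{"api": "servo_tool", "payload": {"deltas": [{"dx":0.02,"dy":0.01,"dz":0.25,"ax":0,"ay":0,"az":0,"hand":38},{"dx":0.02,"dy":0.01,"dz":0.42,"ax":0,"ay":0,"az":0,"hand":38},{"dx":0.02,"dy":0.01,"dz":0.5,"ax":0,"ay":0,"az":0,"hand":38},{"dx":0.02,"dy":0.01,"dz":0.52,"ax":0,"ay":0,"az":0,"hand":38},{"dx":0.02,"dy":0.01,"dz":0.52,"ax":0,"ay":0,"az":0,"hand":38},{"dx":0.02,"dy":0.01,"dz":0.52,"ax":0,"ay":0,"az":0,"hand":38}]}}

```text
clock: 21.05
tool_pos: [0.4556, -0.2411, 0.0386]
eef_rot: [-0.0, 1.0, -0.0, 0.0]
contact_force: [-0.5, -0.1, -1.9]
opening: 0.512
```

```bash
python3 - <<'E'
from circ import *
S=tool();z=snap("wrist","w17")
matcirc(z,S,31.7,vmax=262)
objcirc(z,S,23,235,270)
E
```

```text
tcp [ 0.4556 -0.2411  0.0386] theta 90.01 z [ 5.e-04 -1.e-04 -1.e+00] open 45.1 F [-0.5 -0.1 -1.9] t 21.05 qd 0.003
mat comp [278. 233.] fit centre tool mm [-0.8  -2.03] inl 159 292
obj [-0.83 -1.61] 1891
```

Aligned within 0.5 mm; lower the last 2 mm and release.

Call:
{"api": "servo_tool", "payload": {"deltas": [{"dx":0,"dy":0,"dz":0.015,"ax":0,"ay":0,"az":0,"hand":38},{"dx":0,"dy":0,"dz":0.03,"ax":0,"ay":0,"az":0,"hand":38},{"dx":0,"dy":0,"dz":0.035,"ax":0,"ay":0,"az":0,"hand":38},{"dx":0,"dy":0,"dz":0.035,"ax":0,"ay":0,"az":0,"hand":38}]}}

```text
clock: 21.6
tool_pos: [0.4554, -0.241, 0.0364]
eef_rot: [-0.0, 1.0, -0.0, 0.0]
contact_force: [-0.2, 0.4, 3.1]
opening: 0.518
```

Call:
{"api": "servo_tool", "payload": {"deltas": [{"dx":0,"dy":0,"dz":0,"ax":0,"ay":0,"az":0,"hand":52},{"dx":0,"dy":0,"dz":0,"ax":0,"ay":0,"az":0,"hand":66},{"dx":0,"dy":0,"dz":0,"ax":0,"ay":0,"az":0,"hand":75},{"dx":0,"dy":0,"dz":-0.6,"ax":0,"ay":0,"az":0,"hand":75},{"dx":0,"dy":0,"dz":-1.5,"ax":0,"ay":0,"az":0,"hand":88},{"dx":0,"dy":0,"dz":-2.4,"ax":0,"ay":0,"az":0,"hand":88},{"dx":0,"dy":0,"dz":-3.0,"ax":0,"ay":0,"az":0,"hand":88},{"dx":0,"dy":0,"dz":-3.0,"ax":0,"ay":0,"az":0,"hand":88}]}}

```text
clock: 22.6
tool_pos: [0.4568, -0.2417, 0.2188]
eef_rot: [0.0, 1.0, -0.001, 0.003]
contact_force: [0.1, -0.3, -0.9]
opening: 0.999
```

```bash
python3 - <<'E'
from st import *
S=tool();z=snap("wrist","w18")
from mw import *
mats(z,vmax=420);tops(z,[.045],vmax=300,tol=.005)
go(.615,-.222,.2,101.1,*S)
E
```

```text
tcp [ 0.4568 -0.2417  0.2188] theta 89.99 z [ 0.0054 -0.0023 -1.    ] open 88.0 F [ 0.1 -0.3 -0.9] t 22.6 qd 0.059
mat [521. 159.] rect [434.6  -6.4  79.1  79.2   5.1] mom [436.1  -9.2] area 5608.751798464855
mat [278. 167.] rect [ 448.5 -243.9   46.8   61.1    5.7] mom [ 441.4 -245.3] area 675.3195388382301
top 0.045 [281. 191.] 2022 rect [ 455.3 -242.6   44.2   45.6   89.9] mom [ 454.9 -242.8] med z 0.045
top 0.045 [424. 272.] 284 rect [ 536.3 -104.4   35.2   13.1   52.6] mom [ 534.6 -106.5] med z 0.0461
-> (0.615, -0.222, 0.2, 101.1) units [-2.635  0.33   0.327] az -1.852
```

View pics/w18.png

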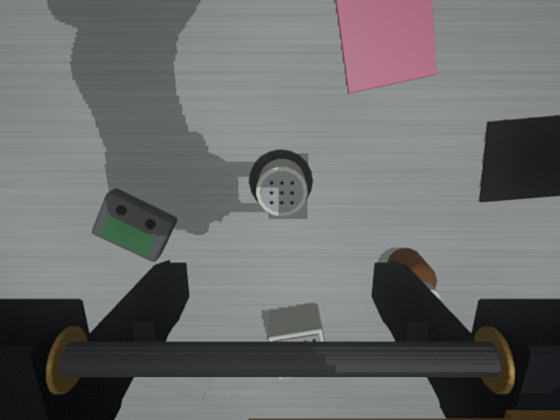

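Call:
{"api": "servo_tool", "payload": {"deltas": [{"dx":-0.6,"dy":0.1,"dz":0,"ax":0,"ay":0,"az":-0.4,"hand":88},{"dx":-1.4,"dy":0.2,"dz":0,"ax":0,"ay":0,"az":-1,"hand":88},{"dx":-2.2,"dy":0.3,"dz":0.1,"ax":0,"ay":0,"az":-1.6,"hand":88},{"dx":-2.64,"dy":0.33,"dz":0.3,"ax":0,"ay":0,"az":-1.85,"hand":88},{"dx":-2.64,"dy":0.33,"dz":0.9,"ax":0,"ay":0,"az":-1.85,"hand":88},{"dx":-2.64,"dy":0.33,"dz":0.9,"ax":0,"ay":0,"az":-1.85,"hand":88},{"dx":-2.64,"dy":0.33,"dz":0.9,"ax":0,"ay":0,"az":-1.85,"hand":88},{"dx":-2.64,"dy":0.33,"dz":0.9,"ax":0,"ay":0,"az":-1.85,"hand":88}]}}

```text
clock: 23.65
tool_pos: [0.6142, -0.2215, 0.1634]
eef_rot: [-0.097, 0.995, -0.0, 0.001]
contact_force: [0.3, 0.3, 0.1]
opening: 0.999
```

```bash
python3 - <<'E'
from st import *
S=tool();z=snap("wrist","w19")
from mw import *
tops(z,[.05],vmax=340,tol=.005)
go(.629,-.2235,.036,101.1,*S)
E
```

```text
tcp [ 0.6142 -0.2215  0.1634] theta 101.09 z [ 1.7e-03 -5.0e-04 -1.0e+00] open 88.0 F [0.3 0.3 0.1] t 23.65 qd 0.005
top 0.05 [453. 151.] 1187 rect [ 546.3 -115.9   28.7   33.9   83.4] mom [ 546.3 -117.7] med z 0.0485
top 0.05 [274. 234.] 5316 rect [ 629.  -224.4   55.1   54.9   11. ] mom [ 629.1 -224.4] med z 0.0492
-> (0.629, -0.2235, 0.036, 101.1) units [-0.232 -0.078  2.124] az -0.002
```

View pics/w19.png

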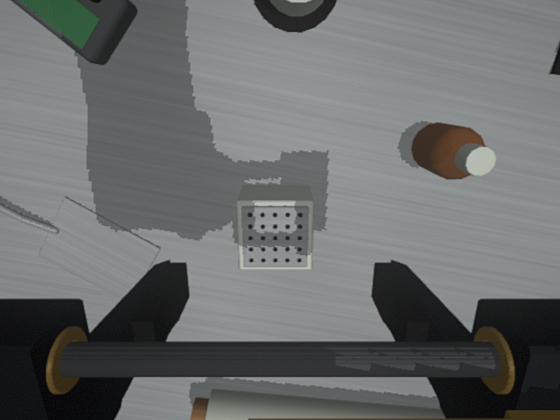

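Call:
{"api": "servo_tool", "payload": {"deltas": [{"dx":-0.23,"dy":-0.08,"dz":0.5,"ax":0,"ay":0,"az":0,"hand":88},{"dx":-0.23,"dy":-0.08,"dz":1.2,"ax":0,"ay":0,"az":0,"hand":88},{"dx":-0.23,"dy":-0.08,"dz":1.8,"ax":0,"ay":0,"az":0,"hand":88},{"dx":-0.23,"dy":-0.08,"dz":2.1,"ax":0,"ay":0,"az":0,"hand":88},{"dx":-0.23,"dy":-0.08,"dz":2.1,"ax":0,"ay":0,"az":0,"hand":88},{"dx":-0.23,"dy":-0.08,"dz":2.1,"ax":0,"ay":0,"az":0,"hand":70},{"dx":-0.23,"dy":-0.08,"dz":2.1,"ax":0,"ay":0,"az":0,"hand":60},{"dx":-0.23,"dy":-0.08,"dz":2.1,"ax":0,"ay":0,"az":0,"hand":48},{"dx":-0.23,"dy":-0.08,"dz":2.1,"ax":0,"ay":0,"az":0,"hand":48},{"dx":-0.23,"dy":-0.08,"dz":2.1,"ax":0,"ay":0,"az":0,"hand":48}], "newtons": 22}}

```text
clock: 24.95
tool_pos: [0.6286, -0.2233, 0.037]
eef_rot: [-0.097, 0.995, -0.0, 0.0]
contact_force: [-0.2, 0.3, 5.6]
opening: 0.633
```

Call:
{"api": "servo_tool", "payload": {"deltas": [{"dx":0,"dy":0,"dz":-0.2,"ax":0,"ay":0,"az":0,"hand":48},{"dx":0,"dy":0,"dz":-0.8,"ax":0,"ay":0,"az":0,"hand":48},{"dx":0,"dy":0,"dz":-1.5,"ax":0,"ay":0,"az":0,"hand":48},{"dx":0,"dy":0,"dz":-2.0,"ax":0,"ay":0,"az":0,"hand":48},{"dx":0,"dy":0,"dz":-2.0,"ax":0,"ay":0,"az":0,"hand":48},{"dx":0,"dy":0,"dz":-2.0,"ax":0,"ay":0,"az":0,"hand":48}]}}

```text
clock: 25.7
tool_pos: [0.6271, -0.2232, 0.1548]
eef_rot: [-0.097, 0.995, 0.0, -0.001]
contact_force: [0.0, 0.1, -2.3]
opening: 0.635
```

```bash
python3 - <<'E'
from st import *
S=tool();z=snap("wrist","w20")
go(.4350,-.0045,.155,95.0,*S)
E
```

```text
tcp [ 0.6271 -0.2232  0.1548] theta 101.11 z [-2.7e-03  6.0e-04 -1.0e+00] open 55.9 F [ 0.   0.1 -2.3] t 25.7 qd 0.018
-> (0.435, -0.0045, 0.155, 95.0) units [2.439 4.193 0.008] az 1.019
```

View pics/w20.png

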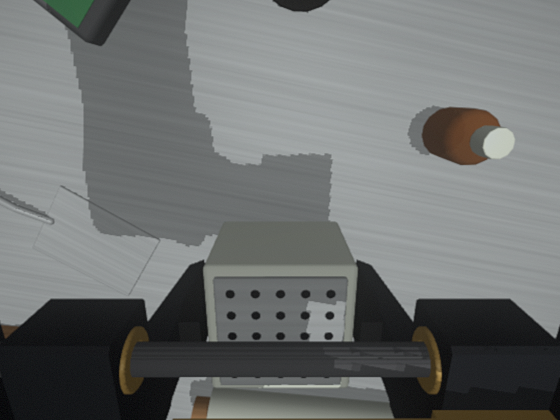

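Call:
{"api": "servo_tool", "payload": {"deltas": [{"dx":0.3,"dy":0.5,"dz":0,"ax":0,"ay":0,"az":0.1,"hand":48},{"dx":0.7,"dy":1.1,"dz":0,"ax":0,"ay":0,"az":0.3,"hand":48},{"dx":1.05,"dy":1.75,"dz":0,"ax":0,"ay":0,"az":0.5,"hand":48},{"dx":1.45,"dy":2.4,"dz":0,"ax":0,"ay":0,"az":0.7,"hand":48},{"dx":1.8,"dy":3.1,"dz":0,"ax":0,"ay":0,"az":0.9,"hand":48},{"dx":2.2,"dy":3.75,"dz":0,"ax":0,"ay":0,"az":1.02,"hand":48},{"dx":2.44,"dy":4.2,"dz":0,"ax":0,"ay":0,"az":1.02,"hand":48},{"dx":2.44,"dy":4.2,"dz":0.5,"ax":0,"ay":0,"az":1.02,"hand":48},{"dx":2.44,"dy":4.2,"dz":1.2,"ax":0,"ay":0,"az":1.02,"hand":48},{"dx":2.44,"dy":4.2,"dz":1.4,"ax":0,"ay":0,"az":1.02,"hand":48}]}}

```text
clock: 27.0
tool_pos: [0.4354, -0.004, 0.0704]
eef_rot: [-0.044, 0.999, -0.0, -0.004]
contact_force: [2.1, 1.6, -2.8]
opening: 0.634
```

Call:
{"api": "servo_tool", "payload": {"deltas": [{"dx":0,"dy":0,"dz":0,"ax":0,"ay":0,"az":0,"hand":48},{"dx":0,"dy":0,"dz":0,"ax":0,"ay":0,"az":0,"hand":48}]}}

```text
clock: 27.25
tool_pos: [0.4372, -0.0041, 0.0732]
eef_rot: [-0.044, 0.999, 0.0, -0.001]
contact_force: [-0.9, -0.3, -3.1]
opening: 0.632
```

```bash
cat > sq.py <<'E'
from st import *
from mw import mats
def sq(f):
    S=tool();z=snap("wrist",f);s,M,th=S
    W=cloud(z);p=z['p'].astype(int)
    b=((p.max(-1)<62)&(np.abs(W[...,2]-.004)<.01));b[258:]=0
    k,l,st,c=cv2.connectedComponentsWithStats(b.astype(np.uint8))
    i=1+np.argmax(st[1:,4]);m=(l==i)
    cn,_=cv2.findContours(m.astype(np.uint8),cv2.RETR_EXTERNAL,cv2.CHAIN_APPROX_NONE)
    T=(rays(z,cn[0][:,0],.004)-s['tool_pos'])@M*1000
    x0=T[:,0].max();top=T[(T[:,0]>x0-3)]
    mid=T[(T[:,0]<x0-6)]
    L=mid[mid[:,1]<mid[:,1].min()+3];R=mid[mid[:,1]>mid[:,1].max()-3]
    print('far edge x',np.median(top[:,0]).round(2),'slope',np.degrees(np.polyfit(top[:,1],top[:,0],1)[0]).round(2),'left',np.median(L[:,1]).round(2),'right',np.median(R[:,1]).round(2),'c',((np.median(L[:,1])+np.median(R[:,1]))/2).round(2))
    Tc=(W-s['tool_pos'])@M*1000
    for v in (228,240,250):
        row=Tc[v];g=(row[:,0]<35)&(row[:,0]>20)&(np.abs(row[:,2])<32)&(abs(row[:,1])<36)
        print(v,'face x',np.median(row[g,0]).round(1),'y',row[g,1].min().round(1),row[g,1].max().round(1),'z',np.median(row[g,2]).round(1))
E
python3 -c "
from sq import *
sq('w21')"
```

```text
tcp [ 0.4372 -0.0041  0.0732] theta 94.99 z [-1.7e-03  5.0e-04 -1.0e+00] open 55.7 F [-0.9 -0.3 -3.1] t 27.25 qd 0.016
far edge x 42.34 slope -0.09 left -39.14 right 39.08 c -0.03
228 face x 25.7 y -28.9 25.6 z 26.1
240 face x 25.7 y -28.8 25.4 z 12.4
250 face x 25.7 y -29.0 25.6 z 2.6
```

View pics/w21.png

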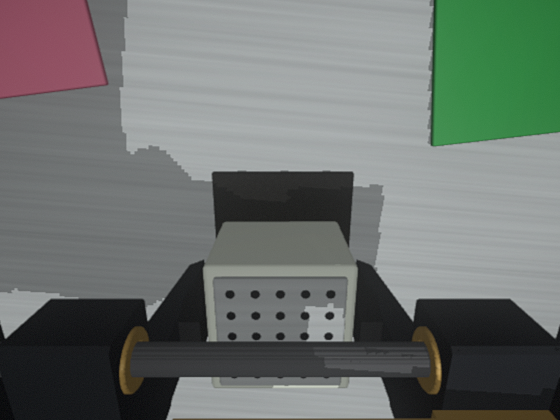

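Call:
{"api": "servo_tool", "payload": {"deltas": [{"dx":0.05,"dy":0.03,"dz":0.2,"ax":0,"ay":0,"az":0,"hand":48},{"dx":0.05,"dy":0.03,"dz":0.38,"ax":0,"ay":0,"az":0,"hand":48},{"dx":0.05,"dy":0.03,"dz":0.45,"ax":0,"ay":0,"az":0,"hand":48},{"dx":0.05,"dy":0.03,"dz":0.45,"ax":0,"ay":0,"az":0,"hand":48},{"dx":0.05,"dy":0.03,"dz":0.45,"ax":0,"ay":0,"az":0,"hand":48},{"dx":0.05,"dy":0.03,"dz":0.45,"ax":0,"ay":0,"az":0,"hand":48}]}}

```text
clock: 28.05
tool_pos: [0.4342, -0.003, 0.0467]
eef_rot: [-0.043, 0.999, 0.0, -0.001]
contact_force: [0.0, 0.4, -2.7]
opening: 0.635
```

```bash
python3 -c "
from sq import *
sq('w22')"
```

```text
tcp [ 0.4342 -0.003   0.0467] theta 94.94 z [-1.1e-03  6.0e-04 -1.0e+00] open 55.9 F [ 0.   0.4 -2.7] t 28.05 qd 0.027
far edge x 39.58 slope -0.08 left -40.54 right 37.74 c -1.4
228 face x 25.8 y -28.9 25.9 z 25.9
240 face x 25.8 y -28.7 25.3 z 12.2
250 face x 25.7 y -29.1 25.8 z 2.5
```

View pics/w22.png

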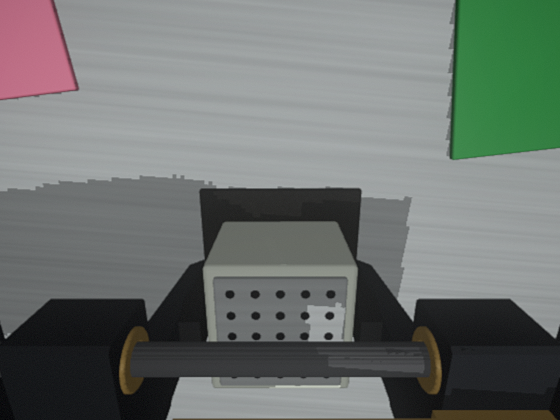

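Call:
{"api": "servo_tool", "payload": {"deltas": [{"dx":0.03,"dy":0,"dz":0.04,"ax":0,"ay":0,"az":0,"hand":48},{"dx":0.03,"dy":0,"dz":0.06,"ax":0,"ay":0,"az":0,"hand":48},{"dx":0.03,"dy":0,"dz":0.08,"ax":0,"ay":0,"az":0,"hand":48},{"dx":0.03,"dy":0,"dz":0.08,"ax":0,"ay":0,"az":0,"hand":48},{"dx":0.03,"dy":0,"dz":0.08,"ax":0,"ay":0,"az":0,"hand":48}]}}

```text
clock: 28.72
tool_pos: [0.4321, -0.0028, 0.0414]
eef_rot: [-0.044, 0.999, 0.0, -0.001]
contact_force: [-0.2, -0.1, -2.8]
opening: 0.634
```

```bash
python3 -c "
from sq import *
sq('w23')"
```

```text
tcp [ 0.4321 -0.0028  0.0414] theta 95.0 z [-2.e-03  1.e-04 -1.e+00] open 55.9 F [-0.2 -0.1 -2.8] t 28.725 qd 0.002
far edge x 37.57 slope -0.01 left -40.91 right 37.42 c -1.75
228 face x 25.7 y -29.1 25.6 z 26.1
240 face x 25.7 y -28.7 25.4 z 12.4
250 face x 25.7 y -29.0 25.7 z 2.5
```

Margin 11.9 mm (wanted 12), laterally centred, aligned. Lower the last bit and release.

Call:
{"api": "servo_tool", "payload": {"deltas": [{"dx":0,"dy":0,"dz":0.01,"ax":0,"ay":0,"az":0,"hand":48},{"dx":0,"dy":0,"dz":0.02,"ax":0,"ay":0,"az":0,"hand":48},{"dx":0,"dy":0,"dz":0.02,"ax":0,"ay":0,"az":0,"hand":48}]}}

```text
clock: 29.15
tool_pos: [0.4321, -0.0028, 0.0409]
eef_rot: [-0.044, 0.999, 0.0, -0.001]
contact_force: [-0.5, -0.8, 7.3]
opening: 0.634
```

Call:
{"api": "servo_tool", "payload": {"deltas": [{"dx":0,"dy":0,"dz":-0.01,"ax":0,"ay":0,"az":0,"hand":60},{"dx":0,"dy":0,"dz":-0.01,"ax":0,"ay":0,"az":0,"hand":75},{"dx":0,"dy":0,"dz":-0.01,"ax":0,"ay":0,"az":0,"hand":88},{"dx":0,"dy":0,"dz":-0.01,"ax":0,"ay":0,"az":0,"hand":88},{"dx":0,"dy":0,"dz":-0.6,"ax":0,"ay":0,"az":0,"hand":88},{"dx":0,"dy":0,"dz":-1.5,"ax":0,"ay":0,"az":0,"hand":88},{"dx":0,"dy":0,"dz":-2.4,"ax":0,"ay":0,"az":0,"hand":88},{"dx":0,"dy":0,"dz":-3.4,"ax":0,"ay":0,"az":0,"hand":88},{"dx":-0.8,"dy":0,"dz":-4.4,"ax":0,"ay":0,"az":0,"hand":88},{"dx":-1.4,"dy":0,"dz":-5.0,"ax":0,"ay":0,"az":0,"hand":88}]}}

```text
clock: 30.4
tool_pos: [0.5047, 0.003, 0.3287]
eef_rot: [-0.044, 0.999, 0.0, -0.001]
contact_force: [1.1, -0.5, -1.0]
opening: 0.996
```

Call:
{"api": "servo_tool", "payload": {"deltas": [{"dx":-0.2,"dy":0,"dz":0,"ax":0,"ay":0,"az":0,"hand":88},{"dx":-0.2,"dy":0,"dz":0,"ax":0,"ay":0,"az":0,"hand":88},{"dx":-0.2,"dy":0,"dz":0,"ax":0,"ay":0,"az":0,"hand":88}]}}

```text
clock: 30.78
tool_pos: [0.5149, 0.0041, 0.3245]
eef_rot: [-0.044, 0.999, -0.0, -0.003]
contact_force: [-0.6, -0.6, 0.0]
opening: 1.001
```

```bash
python3 - <<'E'
from st import *
S=tool();z=snap("wrist","w24");snap("scene","c24");snap("side","s24")
from mw import *
mats(z,vmax=420);tops(z,[.054,.045,.034],vmax=300,tol=.005)
E
```

```text
tcp [0.5149 0.0041 0.3245] theta 95.05 z [-0.0064 -0.0011 -1.    ] open 88.2 F [-0.6 -0.6  0. ] t 30.775 qd 0.005
mat [280.  97.] rect [435.1  -4.2  77.3  78.5   5. ] mom [435.   -4.2] area 5947.83192622042
mat [ 94. 100.] rect [ 455.7 -234.5   61.5   48.8    6.1] mom [ 456.6 -228.9] area 866.9625603412278
mat [447. 136.] rect [468.4 222.5  84.5  61.   16.2] mom [462.7 207.6] area 1658.4876182740554
mat [433. 252.] rect [621.5 229.   41.4  82.6  12.4] mom [617.7 225.5] area 1130.0121937482618
top 0.054 [280.  98.] 2778 rect [434.5  -4.4  54.2  55.3   5. ] mom [434.5  -4.4] med z 0.053
top 0.054 [185. 188.] 191 rect [ 542.2 -106.5   26.5   21.4   48.5] mom [ 541.7 -106. ] med z 0.0504
top 0.054 [451. 282.] 1392 rect [636.5 231.1  50.3  63.4   5. ] mom [637.6 232.7] med z 0.0533
top 0.045 [64. 99.] 1451 rect [ 455.4 -240.8   44.    47.     5. ] mom [ 455.5 -240.8] med z 0.0448
top 0.045 [473. 146.] 1775 rect [467.5 220.5  59.7  38.9  16.1] mom [467.5 220.7] med z 0.0449
top 0.045 [187. 186.] 408 rect [ 544.9 -108.4   36.2   34.    46. ] mom [ 541.8 -105.9] med z 0.0464
top 0.045 [439. 268.] 212 rect [623.6 220.7  21.1  56.3  30.6] mom [623.5 215.7] med z 0.045
top 0.034 [84. 99.] 195 rect [ 454.1 -227.7   43.1   19.9    6.3] mom [ 454.6 -224.1] med z 0.0339
top 0.034 [456. 143.] 256 rect [463.6 207.3  33.   68.6  75.2] mom [469.4 205.3] med z 0.0342
top 0.034 [370. 197.] 345 rect [538.7 113.8  46.1  47.1   5. ] mom [539. 114.] med z 0.0329
top 0.034 [556. 208.] 315 rect [537.2 349.7  63.6   9.6  19.1] mom [534.1 349.9] med z 0.0309
top 0.034 [435. 265.] 189 rect [624.5 221.   21.2  56.8  32.6] mom [624.2 215. ] med z 0.0339
```

View pics/w24.png

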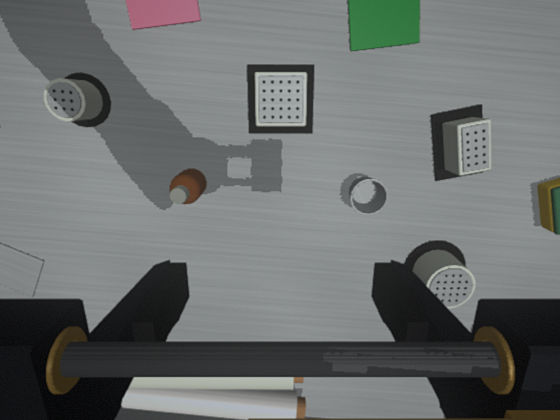

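View pics/c24.png

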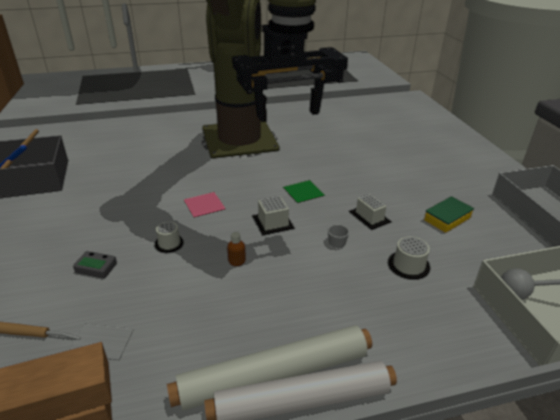

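View pics/s24.png

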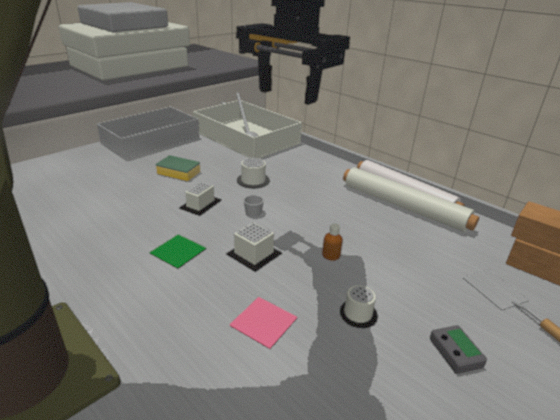

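All four stand on their mats, and the bottle and cup have not moved. Handing in.

```bash
python3 -c "
from plant import r
r.finish_job()"
```

```text
the job is handed in; nothing more can be done
```

All four shakers were lifted off one at a time and set down on their own mats. I lowered each until the wrist force showed contact, then released it. I handed the job in at about 31 s, with the gripper open and clear of everything.

| Shaker | Distance from mat centre (wrist camera) | Alignment with mat |
|---|---|---|
| Square | about 0.6 mm | 5.0° against 5.0° |
| Oblong | about 1.3 mm | 16.3° against 16.4° |
| Big round | about 1 mm | – |
| Small round | about 0.5 mm just before release; 1–2 mm after | – |

In the last images everything is upright, the amber bottle is still standing and the steel cup is where it started. Both positions match the start readings within measurement scatter.

Absolute positions from the scene, side and wrist cameras disagreed by up to about 7 mm. I therefore centred each shaker by comparing it with its mat in the same wrist picture. In the last overview the outer shakers looked up to about 2 mm off, because they were seen at a slant, so I relied on the close-up values above.

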